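Fetch the tape measure from behind the tins

TASK

The tape measure stands at the back of the plywood rack behind a spray can, a plain metal tin and a lidded jar. First clear these three off to the black rubber mat so that all three stand there together, then fetch the tape measure and stand it upright in the wooden tray, and only then put the three containers back, each in the very spot on the rack where it stood at the start. Keep the containers upright all the time and do not push the tape measure about while you clear the way.

Things in the scene. Friction and masses are not known exactly. Their poses are not given: they have to be found in the camera images.
- aerosol_mid (a point): white spray can with a red cap, upright, 56 mm diameter (cap 54 mm, the top 45 mm), 217 mm high, about 0.25 kg. The point is on its axis half-way up, 108.5 mm above its foot; z is up along its axis. It is taken by the cap or just below, from above.
- tin_mid (a point): plain grey bare-metal cylindrical tin, upright, closed, 58 mm diameter, 140 mm high, about 0.3 kg. The point is on its axis half-way up, 70 mm above its foot; z is up along its axis.
- jar_mid (a point): amber glass jar with a dark lid, upright, 54 mm diameter, 112 mm high, about 0.3 kg. The point is on its axis half-way up, 56 mm above its foot; z is up along its axis.
- tape_mid (a point): yellow tape measure standing on its edge, 35 mm thick (along its x), 80 mm long over its hook (along its y), 69 mm high, about 0.25 kg. The point is its centre, 34.5 mm above its foot; grasp it from above across its 35 mm thickness.
- rack: fixed plywood board, 165 (x) x 300 (y) x 12 mm; origin at the centre of its underside, on the bench; x points to its back edge. Three thin dark circles, 68 mm across, at x = -42 mm and y = -90, 0 and 90 mm mark the front seats, in which the three containers stand in any order, within a few mm; an oblong outline behind (centre x = 35 mm, y = 0) marks where the tape measure stands, turned by up to 0.2 rad. A nut and a bolt lie loose in its back corners.
- mat: fixed black rubber mat, 130 (x) x 270 (y) x 4 mm, lying flat on the bench; origin at the centre of its underside. The side area for the three containers.
- tray: fixed open wooden tray, outside 130 (x) x 150 (y) x 30 mm, walls 6 mm thick; origin at the centre of its underside; the floor inside is 6 mm above the origin.

How it is judged (in metres and radians):
On the way, in this order (a step that is already met when the one before it is completed fails the run):
1. the three containers stand together on the mat, let go, while the tape measure is still in its place (x of aerosol_mid in the frame of mat between -0.06 and 0.06 m and y of aerosol_mid in the frame of mat between -0.13 and 0.13 m and z of aerosol_mid in the frame of mat between 0.1045 and 0.1205 m and angle between each of aerosol_mid, tin_mid, jar_mid's own z axis and vertical below 0.15 rad and x of tin_mid in the frame of mat between -0.06 and 0.06 m and y of tin_mid in the frame of mat between -0.13 and 0.13 m and z of tin_mid in the frame of mat between 0.066 and 0.082 m and x of jar_mid in the frame of mat between -0.06 and 0.06 m and y of jar_mid in the frame of mat between -0.13 and 0.13 m and z of jar_mid in the frame of mat between 0.052 and 0.068 m and contact force between the fingers and aerosol below 0.2 N and contact force between the fingers and thinner_tin below 0.2 N and contact force between the fingers and lidded_jar below 0.2 N and distance of tape_mid from where it was at the start of the episode below 0.02 m), for 0.2 s.
2. the tape measure stands upright on the floor of the tray, let go, while the three containers are still on the mat (x of tape_mid in the frame of tray between -0.045 and 0.045 m and y of tape_mid in the frame of tray between -0.05 and 0.05 m and z of tape_mid in the frame of tray between 0.03 and 0.0505 m and angle between each of tape_mid, aerosol_mid, tin_mid, jar_mid's own z axis and vertical below 0.15 rad and contact force between the fingers and tape below 0.2 N and x of aerosol_mid in the frame of mat between -0.06 and 0.06 m and y of aerosol_mid in the frame of mat between -0.13 and 0.13 m and z of aerosol_mid in the frame of mat between 0.1045 and 0.1205 m and x of tin_mid in the frame of mat between -0.06 and 0.06 m and y of tin_mid in the frame of mat between -0.13 and 0.13 m and z of tin_mid in the frame of mat between 0.066 and 0.082 m and x of jar_mid in the frame of mat between -0.06 and 0.06 m and y of jar_mid in the frame of mat between -0.13 and 0.13 m and z of jar_mid in the frame of mat between 0.052 and 0.068 m), for 0.2 s.
At the end, for the whole second after the job is handed in: Each of the three containers stands upright on the rack within 15 mm of where it stood at the start, the tape measure stands upright on the floor inside the tray, and all four are released and at rest (x of tape_mid in the frame of tray between -0.045 and 0.045 m and y of tape_mid in the frame of tray between -0.05 and 0.05 m and z of tape_mid in the frame of tray between 0.03 and 0.0505 m and angle between tape_mid's own z axis and vertical below 0.15 rad and distance of each of aerosol_mid, tin_mid, jar_mid from where it was at the start of the episode below 0.015 m and angle between each of aerosol_mid, tin_mid, jar_mid's own z axis and vertical below 0.12 rad and linear speed of each of aerosol, thinner_tin, lidded_jar, tape below 0.04 m/s and angular speed of each of aerosol, thinner_tin, lidded_jar, tape below 0.6 rad/s); the robot touches nothing.
It fails at once if a container is tipped over (more than about 35 degrees) (angle between any of aerosol_mid, tin_mid, jar_mid's own z axis and vertical above 0.6 rad).
It also fails if it takes over 147 s, if anything falls off the work surface, if the arm or the gripper's body presses on something with over 40 N, if the wrist force passes 120 N, or if a joint passes its speed limit or range.

ROBOT

A 6-joint arm with a two-finger parallel gripper is mounted at the origin on a cart in front of the work surface, level with it; the furniture and walls round the work are solid. World frame = base frame: x ahead of the robot, y to its left, z up, the work surface at z = 0. Lengths are in mm, angles in rad, forces in N, time in s.
With the tool pointing down it reaches from about 350 to 975 mm from the base axis. Payload 7.1 kg.
Tool frame: the origin (TCP) lies at the very end of the fingers, on their centre line; the grasp point (between the pads) lies 19 mm behind it; z points along the fingers, x is the direction in which the jaws open and shut, and the axes are right-handed (so a half turn about z gives the same grasp; the last joint's range is limited). The gripper opens to 88 mm and grips with 3 to 60 N. Pads are 20 mm wide; open, the fingers measure 115 mm over their backs; the gripper's body (75 mm by 178 mm) begins 61 mm behind the grasp point.
Start: joints at [-1.177, 0.423, 1.63, -0, 1.089, -0.019], TCP at [250.75, -572.476, 222.675] pointing down, gripper open.
Joint ranges: [-3, 3], [-0.9, 2.11], [0.09, 2.58], [-1.31, 4.45], [0.11, 2.69], [-2.54, 2.54]. Speed limits (rad/s): [2.39, 2.39, 3.01, 3.14, 3.14, 3.14].

INTERFACE

Orientations are given as a rotation vector (axis times angle).
In Python, from workcell import * gives the robot as it stands.
- The arm moves only by the tool arm_command, never from a script. Its argument "increments" is a list of rows, each a list of 2 entries, a list of its own where there are three numbers: the shift along the tool's x, y, z in cm, then the turn about the tool's z in degrees. In form: [[[dx, dy, dz], turn], ...]. A call has 1 to 20 rows; each row shifts and turns the pose as measured when the row begins, along the tool's axes as they then stand; what a row does not reach is not made up. A row lasts 1/10 s, in which the tool goes at most 50 mm and 8.59 degrees, less where a joint would pass 70% of its speed; a pose out of reach is approached as far as the arm can. A call is refused whole if a number of a shift passes 5 or a number of a turn 8.59, either way. A call with a gripper value outside its range is refused whole. "gripper" is the opening, from 0 (shut) to 1 (fully open), set as the call begins (left out, the last holds). The fingers move at their own pace and stop on an object; the grip force is fixed at half the most. Time passes only in rows, so rows that do not move let the fingers close. It gives the time, the measured TCP pose, the force and the opening at its end, in the units of the state.
- get_obs(): the state, without advancing time (a new reading comes with each control period).
- get_image(name): name is "scene" or "top"; returns the picture (480x640x3 uint8, red, green, blue); there is no depth.
- camera_params(name): a dict with "K" (3x3 intrinsics, pixels), "rvec" (rotation vector, rad) and "tvec" (3), from world to camera coordinates, as OpenCV has them. Camera axes: x right, y down, z forward; pixel columns grow to the right and rows downward; lengths in mm; the calibration is good to about 2 mm. A picture is of the moment at which its call begins. camera_params takes no time and is no camera call.
- close_job(): hands the job in, once; it reports no verdict.
The state is a dict: "t": time; "qpos": joint angles; "qvel": joint speeds; "joint_torque": joint torques, N m; "ee_pos": TCP position; "orientation": TCP orientation; "ft_force": force on the tool from outside, world axes, zero at the start; "moment": the same for the moment, N m; "width": finger opening in mm.
Only numpy, scipy, OpenCV 4.12 (cv2) and the standard library are available. Lean on these libraries where they do the work, as an engineer would, in place of code of your own. Each camera call takes 0.05 s, during which the arm holds its last target.

## Working session

There is one attempt and no reset: what is moved stays moved. The work goes in short steps, Python scripts to look and compute and a tool call to move; the robot and the scene stay as the last step left them, time stands still between calls to the robot, and variables do not carry over. Pictures are saved under pics/ and viewed, and the job is handed in when it is done.

Besides the shell and the picture viewer there is one more tool, called after "Emit:" as a command line: name --argument value ..., lists and objects as JSON in quotes. arm_command: Moves the arm, as the interface text tells. Its arguments: {"type":"object","properties":{"increments":{"type":"array","items":{"type":"array"}},"gripper":{"type":"number"}},"required":["increments"]}

```bash
mkdir -p pics; python3 - <<'E'
from workcell import *
import cv2,numpy as np
for n in("scene","top"):
    im=get_image(n); cv2.imwrite(f"pics/{n}0.png",im[:,:,::-1])
    p=camera_params(n); R=cv2.Rodrigues(np.array(p["rvec"],float))[0]
    print(n,np.array(p["K"]).round(1).tolist(),"C",(-R.T@np.array(p["tvec"],float).ravel()).round(1), R.round(3).tolist())
o=get_obs();print(o)
E
```

```text
scene [[570.1, 0.0, 308.1], [0.0, 570.1, 238.9], [0.0, 0.0, 1.0]] C [ 289.3 -404.5  699.9] [[0.901, -0.433, -0.002], [-0.304, -0.631, -0.714], [0.308, 0.644, -0.7]]
top [[459.1, 0.0, 313.5], [0.0, 459.1, 235.1], [0.0, 0.0, 1.0]] C [382.5 138.4 923.1] [[0.053, -0.999, -0.003], [-0.971, -0.051, -0.235], [0.234, 0.016, -0.972]]
{'t': 0.1, 'qpos': array([-1.17702105e+00,  4.23755899e-01,  1.63063477e+00, -8.93536827e-06,
        1.08861917e+00, -1.90018503e-02]), 'qvel': array([ 0.00129595, -0.00168988, -0.00283389,  0.00012248, -0.000712  ,
       -0.00152881]), 'joint_torque': array([ 1.20713034e-04, -5.45612383e+01, -2.74324214e+01,  6.46381290e-02,
        1.87387259e-02, -7.68108777e-06]), 'ee_pos': array([ 250.54067174, -572.01306457,  221.97643662]), 'orientation': array([-2.62886953e+00,  1.71862577e+00,  1.84631044e-03]), 'ft_force': array([-0.51026857,  0.05765366,  0.00907434]), 'moment': array([-0.06209964,  0.05637692,  0.00706631]), 'width': 87.94739056190159}
```

View pics/scene0.png

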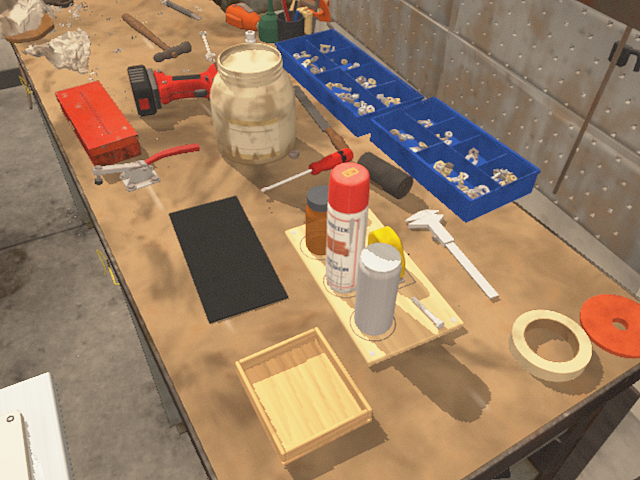

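View pics/top0.png

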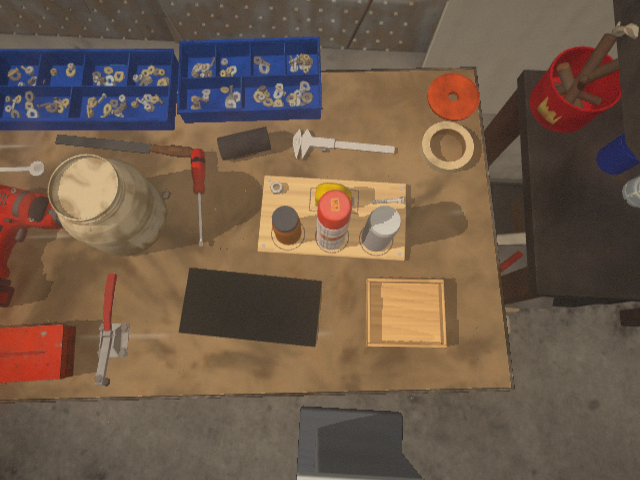

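The scene view shows, on the rack, the jar at (318,220), the spray can at (347,230) and the tin at (377,290). The tape is behind at (388,240), the mat at (228,257) and the tray at (303,395). The top view shows them in the same order along y: jar (286,225), can (333,215), tin (382,228). I'll enlarge both views.

```bash
cat > h.py <<'E'
from workcell import *
import cv2,numpy as np
from scipy.optimize import least_squares
def cam(n):
    p=camera_params(n); K=np.array(p["K"],float); return K,np.array(p["rvec"],float).ravel(),np.array(p["tvec"],float).ravel()
def onz(n,uv,z):
    K,r,t=cam(n);R=cv2.Rodrigues(r)[0];C=-R.T@t
    uv=np.atleast_2d(np.array(uv,float));d=(R.T@np.linalg.inv(K)@np.c_[uv,np.ones(len(uv))].T).T
    return C+d*((z-C[2])/d[:,2])[:,None]
def tri(a,b):
    P=[]
    for n in("scene","top"):
        K,r,t=cam(n);P.append(K@np.c_[cv2.Rodrigues(r)[0],t])
    X=cv2.triangulatePoints(P[0],P[1],np.array(a,float).T,np.array(b,float).T);return (X[:3]/X[3]).T
def proj(n,X):
    K,r,t=cam(n);return cv2.projectPoints(np.array(X,float).reshape(-1,1,3),r,t,K,None)[0].reshape(-1,2)
def crop(im,x0,y0,w,h,s,fn):
    c=cv2.resize(im[y0:y0+h,x0:x0+w],None,fx=s,fy=s,interpolation=cv2.INTER_CUBIC)
    for i in range(0,w,10):
        cv2.line(c,(i*s,0),(i*s,12 if i%50==0 else 6),(0,255,0),1)
        if (x0+i)%20==0: cv2.putText(c,str(x0+i),(i*s,22),0,.35,(0,255,0),1)
    for i in range(0,h,10):
        cv2.line(c,(0,i*s),(6,i*s),(0,255,0),1)
        if (y0+i)%20==0: cv2.putText(c,str(y0+i),(8,i*s+4),0,.35,(0,255,0),1)
    cv2.imwrite(fn,c)
E
python3 - <<'E'
from h import *
t=cv2.imread("pics/top0.png");s=cv2.imread("pics/scene0.png")
crop(t,250,165,170,105,4,"pics/t_rack.png")
crop(s,280,155,190,150,4,"pics/s_rack.png")
crop(t,170,250,290,110,2,"pics/t_mt.png")
crop(s,280,230,190,140,4,"pics/s_rack2.png")
E
```

```text
(no output)
```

View pics/t_rack.png

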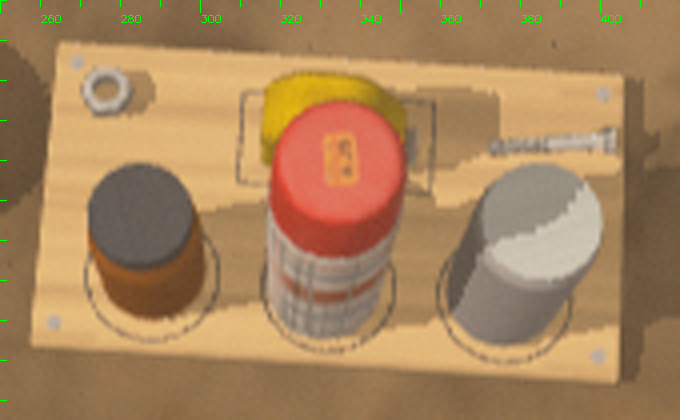

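View pics/s_rack.png

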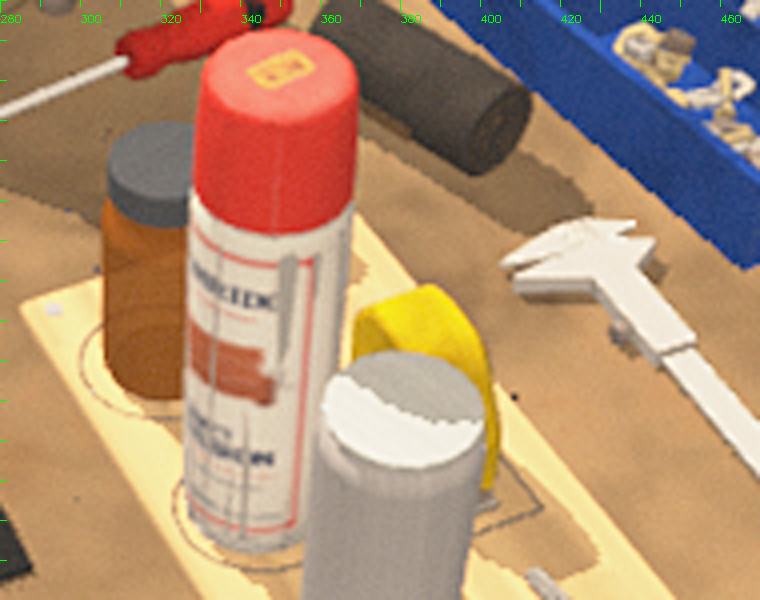

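View pics/t_mt.png

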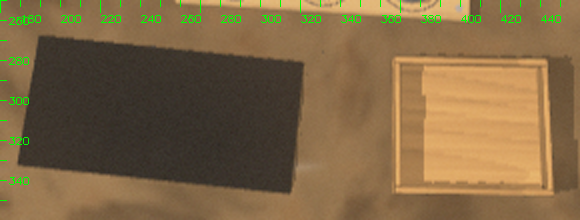

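View pics/s_rack2.png

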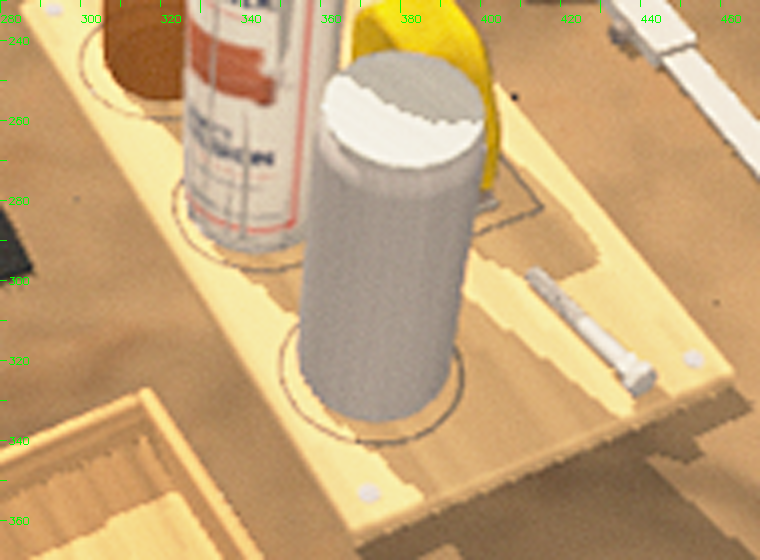

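In the crops, the rack's corners in the top view are near (264.5,175.8), (405.8,183.8), (404.5,260.5) and (258,251.8). The mat's are (190,268), (321.5,281.5), (315.5,346.5) and (179,332). The tray rim's are (367,279), (443,279.5), (446,346.5) and (367.5,346.5). The lid centres are tin (385.5,220.5) and (381,257.3), and can (335,205.5) and (350,174) in the top and scene views.

```bash
python3 - <<'E'
from h import *
np.set_printoptions(suppress=True,precision=1)
# screws + corners triangulated
S=[(463.75,323.75),(368,363),(285,232),(453.25,319.5),(372.25,353.25),(293.25,232.5)]
T=[(405.75,183.75),(404.5,260.5),(258,251.75),(400.5,188.5),(399.5,254),(263.5,245.5)]
print("rack tri\n",tri(S,T))
print("rack top z12\n",onz("top",[(264.5,175.75),(405.75,183.75),(404.5,260.5),(258,251.75)],12))
print("rack scene z12\n",onz("scene",S[:3],12))
M=[(190,268),(321.5,281.5),(315.5,346.5),(179,332)];MS=[(237,196),(288,296),(211,321),(169,213)]
print("mat tri\n",tri(MS,M)); print(onz("top",M,4)); print(onz("scene",MS,4))
R=[(367,279),(443,279.5),(446,346.5),(367.5,346.5)]
print("tray",onz("top",R,30))
RS=[(318,330),(371.5,411),(287,462),(237,364)]
print(tri(RS,R))
print("tin,aer top",tri([(381,257.25),(350.25,173.75)],[(385.5,220.5),(335,205.5)]))
E
```

```text
rack tri
 [[724.3 -34.9   9.2]
 [559.8 -33.1  10.6]
 [563.1 263.6   9.4]
 [712.3 -23.4  12.8]
 [572.5 -22.6  12.6]
 [575.  253.3  12.4]]
rack top z12
 [[725.2 263.1  12. ]
 [722.8 -34.2  12. ]
 [559.1 -32.7  12. ]
 [561.5 263.5  12. ]]
rack scene z12
 [[722.8 -36.4  12. ]
 [559.6 -33.9  12. ]
 [562.8 261.1  12. ]]
mat tri
 [[523.9 399.7   2.7]
 [509.6 131.8   5.5]
 [383.4 137.1   6.6]
 [395.  406.    4.8]]
[[522.3 399.5   4. ]
 [509.  132.    4. ]
 [381.5 137.4   4. ]
 [394.9 406.3   4. ]]
[[524.3 398.    4. ]
 [510.7 133.    4. ]
 [385.  138.9   4. ]
 [395.3 406.9   4. ]]
tray [[ 515.    43.6   30. ]
 [ 521.9 -104.6   30. ]
 [ 394.7 -108.7   30. ]
 [ 386.8   39.3   30. ]]
[[ 517.6   42.3   20.7]
 [ 522.4 -105.9   25.1]
 [ 397.  -114.2   12.2]
 [ 389.3   38.    22.9]]
tin,aer top [[602.2  26.7 151. ]
 [601.1 117.9 227.3]]
```

Both views agree on the geometry: rack top at about z 12, tin top 151 and can top 227, against 152 and 229 by the text. To refine the positions I'll overlay projected models.

```bash
cat > ov.py <<'E'
from h import *
a=np.linspace(0,2*np.pi,72)
def ring(x,y,z,r): return np.c_[x+r*np.cos(a),y+r*np.sin(a),np.full(72,z)]
def cyl(im,n,x,y,z0,prof,x0,y0,s,col):
    pts=np.vstack([ring(x,y,z0+h,d/2) for h,d in prof])
    p=(proj(n,pts)-[x0,y0]+.5)*s
    cv2.polylines(im,[cv2.convexHull(p.astype(np.float32)).astype(int)],True,col,1)
    t=(proj(n,ring(x,y,z0+prof[-1][0],prof[-1][1]/2))-[x0,y0]+.5)*s
    cv2.polylines(im,[t.astype(int)],True,col,1)
def box(im,n,c,yaw,lx,ly,z0,h,x0,y0,s,col):
    R=np.array([[np.cos(yaw),-np.sin(yaw)],[np.sin(yaw),np.cos(yaw)]])
    q=np.array([[1,1],[1,-1],[-1,-1],[-1,1]])*[lx/2,ly/2]@R.T+c
    b=(proj(n,np.c_[q,[z0]*4])-[x0,y0]+.5)*s; t=(proj(n,np.c_[q,[z0+h]*4])-[x0,y0]+.5)*s
    for P in(b,t): cv2.polylines(im,[P.astype(int)],True,col,1)
    for i in range(4): cv2.line(im,tuple(b[i].astype(int)),tuple(t[i].astype(int)),col,1)
AER=[(0,56),(165,56),(165,54),(210,54),(217,45)];TIN=[(0,58),(140,58)];JAR=[(0,54),(85,54),(112,52)]
E
cat > ov1.py <<'E'
from ov import *
A=(600.3,115);Tn=(599.5,25);J=(601,205);TP=(677,115,0.0)
import sys
if len(sys.argv)>1: exec(sys.argv[1])
for n,(x0,y0,w,h) in {"top":(250,165,170,105),"scene":(280,155,190,190)}.items():
    s=4 if n=="top" else 3
    im=cv2.imread(f"pics/{n}0.png")[y0:y0+h,x0:x0+w];im=cv2.resize(im,None,fx=s,fy=s,interpolation=cv2.INTER_CUBIC)
    cyl(im,n,*A,12,AER,x0,y0,s,(255,0,255));cyl(im,n,*Tn,12,TIN,x0,y0,s,(0,255,0));cyl(im,n,*J,12,JAR,x0,y0,s,(255,255,0))
    box(im,n,TP[:2],TP[2],35,80,12,69,x0,y0,s,(255,0,0))
    cv2.imwrite(f"pics/ov_{n}_{sys.argv[2] if len(sys.argv)>2 else 0}.png",im)
E
python3 ov1.py
```

```text
(no output)
```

View pics/ov_top_0.png

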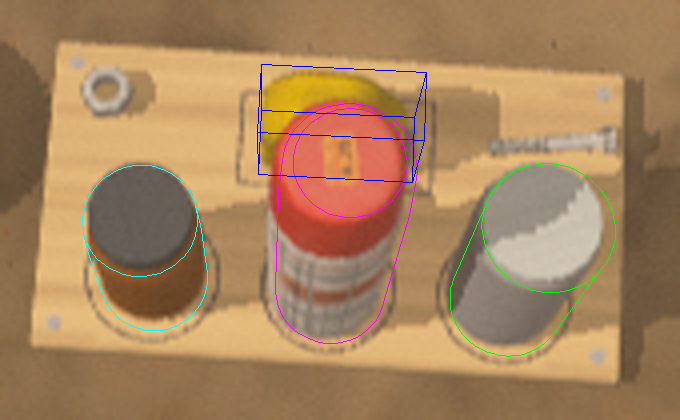

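View pics/ov_scene_0.png

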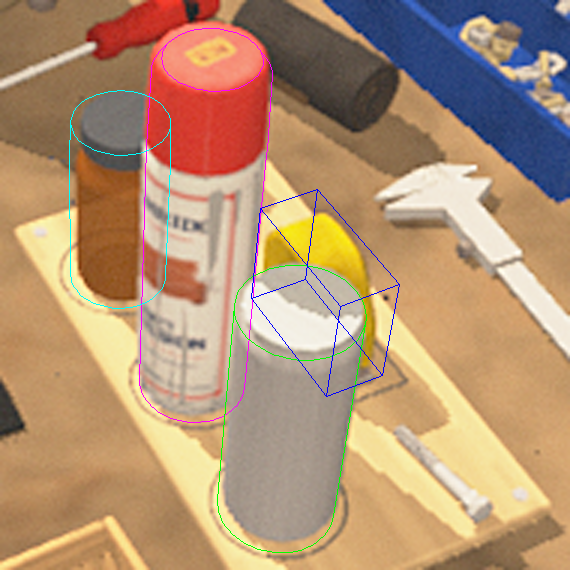

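The overlay is within a few mm. I'll nudge the containers: can by about +3 in y and +2 in x, tin by about +3 in x and +2 in y, jar by about +3 in x. The tape I'll measure once it is uncovered.

```bash
python3 ov1.py "A=(602.5,118);Tn=(603,27);J=(603.5,205);TIN=[(0,55),(140,55)];JAR=[(0,50),(85,50),(112,50)]" 1
```

```text
(no output)
```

View pics/ov_top_1.png

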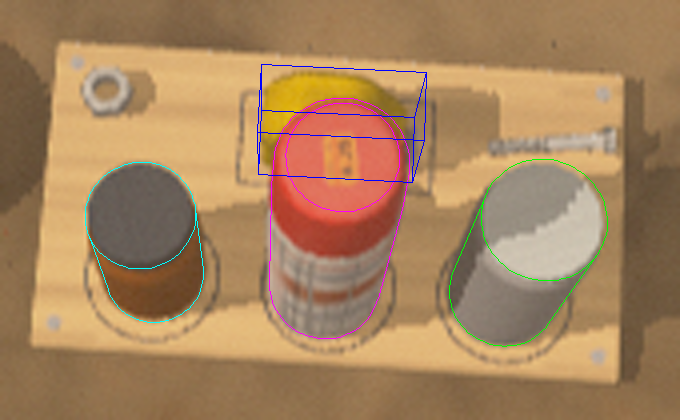

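View pics/ov_scene_1.png

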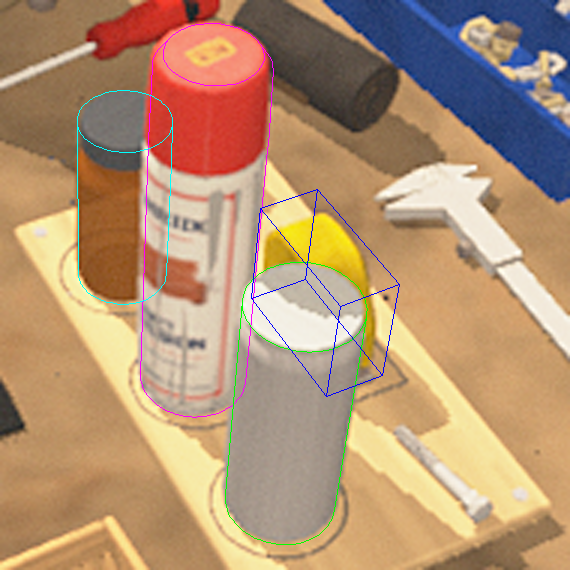

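Matches well. Taking can (602,118), tin (602.5,27), jar (602.5,205). Next I lift, turn the jaws to world x and travel.

Emit:
arm_command --increments '[[[0,0,-1.3],-8.3],[[0,0,-1.3],-8.3],[[0,0,-1.3],-8.3],[[0,0,-1.3],-8.3],[[0,0,-1.3],-8.3],[[0,0,-1.3],-8.3],[[0,0,-1.3],-8.3],[[0,0,-1.3],-8.3],[[0,0,0],0]]' --gripper 1

```text
t: 1.0
ee_pos: [249.5, -569.6, 324.7]
orientation: [-3.13, -0.064, 0.007]
ft_force: [0.9, 0.1, -0.4]
width: 87.9
```

Emit:
arm_command --increments '[[[1.8,-3.5,0],2.3],[[1.8,-3.5,0],0],[[1.8,-3.5,0],0],[[1.8,-3.5,0],0],[[1.8,-3.5,0],0],[[1.8,-3.5,0],0],[[1.8,-3.5,0],0],[[1.8,-3.5,0],0],[[1.8,-3.5,0],0],[[1.8,-3.5,0],0],[[1.8,-3.5,0],0],[[1.8,-3.5,0],0],[[1.8,-3.5,0],0],[[1.8,-3.5,0],0],[[1.8,-3.5,0],0],[[1.8,-3.5,0],0],[[1.8,-3.5,0],0],[[1.8,-3.5,0],0],[[1.8,-3.5,0],0],[[0,0,0],0]]'

```text
t: 3.0
ee_pos: [623.7, 109.8, 310.6]
orientation: [-3.12, 0.15, 0.038]
ft_force: [0.3, -0.7, -0.1]
width: 87.8
```

```bash
cat > go.py <<'E'
import sys
from h import *
def st(tgt=None):
    o=get_obs();R=cv2.Rodrigues(np.array(o["orientation"],float))[0];p=np.array(o["ee_pos"])
    print("t",round(o["t"],2),"p",p.round(1),"az",round(np.degrees(np.arctan2(R[1,0],R[0,0])),2),"toolz",R[:,2].round(3),"w",round(o["width"],1),"F",np.round(o["ft_force"],1))
    if tgt is not None: print("d tool cm",(R.T@(np.array(tgt,float)-p)/10).round(2))
st([float(v) for v in sys.argv[1:4]] if len(sys.argv)>3 else None)
E
python3 go.py 602 118 300
```

```text
t 3.0 p [623.7 109.8 310.6] az -5.5 toolz [-0.024  0.019 -1.   ] w 87.8 F [ 0.3 -0.7 -0.1]
d tool cm [-2.21 -0.59  1.12]
```

Emit:
arm_command --increments '[[[-0.7,-0.2,0.1],-1.8],[[-0.7,-0.2,0.1],-1.8],[[-0.6,-0.1,0.1],-1.8],[[0,0,0],0],[[0,0,0],0]]'

```text
t: 3.5
ee_pos: [599.0, 114.1, 305.3]
orientation: [-3.123, 0.002, 0.045]
ft_force: [-0.0, -0.4, 0.3]
width: 87.9
```

```bash
python3 go.py 602 118 300
```

```text
t 3.5 p [599.  114.1 305.3] az -0.06 toolz [-0.029  0.018 -0.999] w 87.9 F [-0.  -0.4  0.3]
d tool cm [ 0.32 -0.38  0.53]
```

Emit:
arm_command --increments '[[[0.3,-0.4,1.2],0],[[0,0,1.2],0],[[0,0,1.2],0],[[0,0,1.2],0],[[0,0,1.0],0],[[0,0,0],0]]'

```text
t: 4.1
ee_pos: [600.0, 118.2, 241.3]
orientation: [-3.124, 0.006, 0.047]
ft_force: [-0.4, 0.4, 0.1]
width: 88.2
```

```bash
python3 go.py 602 118 185
```

```text
t 4.1 p [600.  118.2 241.3] az -0.21 toolz [-0.03   0.018 -0.999] w 88.2 F [-0.4  0.4  0.1]
d tool cm [0.37 0.11 5.62]
```

Emit:
arm_command --increments '[[[0.2,0.1,1.1],0],[[0.1,0,1.1],0],[[0,0,1.1],0],[[0,0,1.1],0],[[0,0,0.9],0],[[0,0,0],0]]'

```text
t: 4.7
ee_pos: [601.7, 118.1, 183.2]
orientation: [-3.124, 0.006, 0.047]
ft_force: [-0.9, -0.1, 0.1]
width: 88.0
```

```bash
python3 go.py 602 118 185
```

```text
t 4.7 p [601.7 118.1 183.2] az -0.21 toolz [-0.03   0.017 -0.999] w 88.0 F [-0.9 -0.1  0.1]
d tool cm [ 0.02  0.01 -0.18]
```

Emit:
arm_command --increments '[[[0,0,0],0],[[0,0,0],0],[[0,0,0],0],[[0,0,0],0],[[0,0,0],0],[[0,0,0],0],[[0,0,0],0],[[0,0,0],0]]' --gripper 0.4

```text
t: 5.5
ee_pos: [602.4, 118.3, 184.3]
orientation: [-3.124, 0.006, 0.044]
ft_force: [-0.1, 0.2, -1.5]
width: 54.0
```

```bash
python3 go.py 602 118 185
```

```text
t 5.5 p [602.4 118.3 184.3] az -0.21 toolz [-0.028  0.018 -0.999] w 54.0 F [-0.1  0.2 -1.5]
d tool cm [-0.04  0.02 -0.07]
```

The gripper closed to 54 mm, which is the cap. Lifting.

Emit:
arm_command --increments '[[[0,0,-0.5],0],[[0,0,-1.0],0],[[0,0,-1.2],0],[[0,0,-1.2],0],[[0,0,-1.2],0],[[0,0,-1.2],0],[[0,0,-1.0],0],[[0,0,-0.5],0],[[-0.5,0,0],0],[[-1.2,0,0],0],[[-1.8,0,0],0],[[-2,0,0],0],[[-2,0,0],0],[[-2,0,0],0],[[-2,0,0],0],[[-1.6,0,0],0],[[-0.8,0,0],0],[[0,0,0],0]]'

```text
t: 7.3
ee_pos: [449.5, 116.0, 269.1]
orientation: [-3.125, 0.006, 0.061]
ft_force: [0.3, 0.3, -3.0]
width: 54.2
```

```bash
python3 go.py 457 362 260
```

```text
t 7.3 p [449.5 116.  269.1] az -0.19 toolz [-0.039  0.016 -0.999] w 54.2 F [ 0.3  0.3 -3. ]
d tool cm [  0.71 -24.59   1.27]
```

Emit:
arm_command --increments '[[[0,-0.8,0],0],[[0,-1.5,0],0],[[0,-2.2,0],0],[[0,-2.5,0],0],[[0.1,-2.5,0],0],[[0.1,-2.5,0],0],[[0.1,-2.5,0],0],[[0.1,-2.5,0],0],[[0.1,-2.5,0],0],[[0.1,-2,0],0],[[0,-1.5,0],0],[[0,-0.8,0],0],[[0,0,0],0]]'

```text
t: 8.6
ee_pos: [463.7, 371.4, 270.1]
orientation: [-3.123, 0.011, 0.057]
ft_force: [-0.6, -1.0, -4.2]
width: 54.0
```

```bash
python3 go.py 457 362 178
```

```text
t 8.6 p [463.7 371.4 270.1] az -0.39 toolz [-0.036  0.018 -0.999] w 54.0 F [-0.6 -1.  -4.2]
d tool cm [-0.32  1.11  9.21]
```

Emit:
arm_command --increments '[[[-0.2,0.5,1.2],0],[[-0.1,0.4,1.4],0],[[0,0.2,1.4],0],[[0,0,1.4],0],[[0,0,1.3],0],[[0,0,0.8],0],[[0,0,0.5],0],[[0,0,0],0]]'

```text
t: 9.4
ee_pos: [455.9, 353.7, 182.9]
orientation: [-3.127, 0.018, 0.061]
ft_force: [-0.0, -0.5, -3.6]
width: 54.0
```

```bash
python3 go.py 457 362 177
```

```text
t 9.4 p [455.9 353.7 182.9] az -0.66 toolz [-0.039  0.014 -0.999] w 54.0 F [-0.  -0.5 -3.6]
d tool cm [ 0.13 -0.82  0.6 ]
```

Emit:
arm_command --increments '[[[0,-0.5,0],0],[[0,-0.2,0.2],0],[[0,0,0.2],0],[[0,0,0.2],0]]'

```text
t: 9.8
ee_pos: [457.0, 362.6, 178.5]
orientation: [-3.125, 0.018, 0.057]
ft_force: [0.0, -0.6, -3.5]
width: 54.5
```

```bash
python3 go.py 457 362 177
```

```text
t 9.8 p [457.  362.6 178.5] az -0.64 toolz [-0.036  0.016 -0.999] w 54.5 F [ 0.  -0.6 -3.5]
d tool cm [0.01 0.06 0.15]
```

Emit:
arm_command --increments '[[[0,0,0.1],0],[[0,0,0.1],0],[[0,0,0.1],0]]'

```text
t: 10.1
ee_pos: [457.1, 363.3, 176.4]
orientation: [-3.124, 0.018, 0.055]
ft_force: [-3.4, -0.4, 10.1]
width: 54.5
```

```bash
python3 go.py 457 362 177
```

```text
t 10.1 p [457.1 363.3 176.4] az -0.63 toolz [-0.035  0.017 -0.999] w 54.5 F [-3.4 -0.4 10.1]
d tool cm [-0.01  0.13 -0.06]
```

Force went from −3.5 to +10 N, so it has touched the mat at the expected height. I'll release and lift.

Emit:
arm_command --increments '[[[0,0,0],0],[[0,0,0],0],[[0,0,0],0],[[0,0,0],0],[[0,0,0],0],[[0,0,0],0],[[0,0,-0.5],0],[[0,0,-1.0],0],[[0,0,-1.5],0],[[0,0,-1.5],0],[[0,0,-1.5],0],[[0,0,-0.6],0],[[0,0,0],0]]' --gripper 1

```text
t: 11.4
ee_pos: [460.9, 362.7, 249.7]
orientation: [-3.121, 0.018, 0.049]
ft_force: [0.0, 0.5, 0.1]
width: 87.9
```

```bash
python3 go.py 602.5 205 245
```

```text
t 11.4 p [460.9 362.7 249.7] az -0.63 toolz [-0.031  0.02  -0.999] w 87.9 F [0.  0.5 0.1]
d tool cm [14.34 15.61 -0.29]
```

Emit:
arm_command --increments '[[[0.6,0.6,0],0],[[1.3,1.4,0],0],[[1.8,2.0,0],0],[[2,2.2,0],0],[[2,2.2,0],0],[[2,2.2,0],0],[[1.6,2,0],0],[[1.2,1.2,0],0.6],[[0.6,0.6,0],0],[[0,0,0],0]]'

```text
t: 12.4
ee_pos: [593.9, 207.7, 235.3]
orientation: [-3.126, 0.033, 0.063]
ft_force: [-0.5, 0.2, -0.5]
width: 87.7
```

```bash
python3 go.py 602.5 205 65; python3 - <<'E'
from h import *
im=get_image("scene")[:,:,::-1]; crop(np.ascontiguousarray(im),160,90,300,250,2,"pics/s1.png")
E
```

```text
t 12.4 p [593.9 207.7 235.3] az -1.2 toolz [-0.04   0.016 -0.999] w 87.7 F [-0.5  0.2 -0.5]
d tool cm [ 1.56  0.5  16.98]
```

View pics/s1.png

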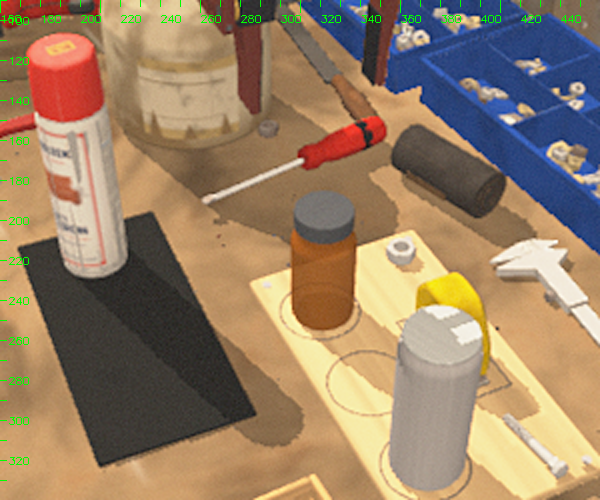

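The can stands upright on the mat at (215,215) in full-frame pixels, and the jar is untouched. Descending on the jar.

Emit:
arm_command --increments '[[[0.5,0.2,0.8],-1.2],[[0.4,0.2,1.5],0],[[0.2,0.1,1.5],0],[[0.1,0,1.5],0],[[0,0,1.2],0],[[0,0,0.8],0],[[0,0,0],0]]'

```text
t: 13.15
ee_pos: [599.6, 206.9, 153.3]
orientation: [-3.126, -0.01, 0.07]
ft_force: [-0.3, 1.3, -0.2]
width: 88.0
```

```bash
python3 go.py 602.5 205 65
```

```text
t 13.15 p [599.6 206.9 153.3] az 0.4 toolz [-0.045  0.015 -0.999] w 88.0 F [-0.3  1.3 -0.2]
d tool cm [0.68 0.33 8.8 ]
```

Emit:
arm_command --increments '[[[0.3,0.2,0.7],0],[[0.2,0.1,1.3],0],[[0.1,0,1.6],0],[[0.1,0,1.6],0],[[0,0,1.5],0],[[0,0,1.0],0],[[0,0,0.6],0],[[0,0,0],0]]'

```text
t: 13.95
ee_pos: [603.4, 205.0, 62.3]
orientation: [-3.126, -0.01, 0.07]
ft_force: [-0.3, -0.4, 0.1]
width: 87.7
```

```bash
python3 go.py 602.5 205 65
```

```text
t 13.95 p [603.4 205.   62.3] az 0.39 toolz [-0.045  0.015 -0.999] w 87.7 F [-0.3 -0.4  0.1]
d tool cm [-0.1  -0.   -0.26]
```

Emit:
arm_command --increments '[[[0,0,0],0],[[0,0,0],0],[[0,0,0],0],[[0,0,0],0],[[0,0,0],0],[[0,0,0],0],[[0,0,0],0],[[0,0,0],0]]' --gripper 0.4

```text
t: 14.75
ee_pos: [604.6, 205.5, 64.3]
orientation: [-3.125, -0.01, 0.065]
ft_force: [-0.1, 0.8, -1.2]
width: 54.0
```

```bash
python3 go.py 453 269 135
```

```text
t 14.75 p [604.6 205.5  64.3] az 0.4 toolz [-0.041  0.016 -0.999] w 54.0 F [-0.1  0.8 -1.2]
d tool cm [-15.4   -6.56  -6.33]
```

The jar is gripped at 54 mm. Lifting and carrying it to mid-mat.

Emit:
arm_command --increments '[[[0,0,-0.5],0],[[0,0,-1.2],0],[[0,0,-1.5],0],[[0,0,-1.5],0],[[0,0,-1.2],0],[[0,0,-0.6],0],[[-0.6,-0.2,0],0],[[-1.4,-0.6,0],0],[[-2,-0.9,0],0],[[-2,-0.9,0],0],[[-2,-0.9,0],0],[[-2,-0.9,0],0],[[-2,-0.9,0],0],[[-1.4,-0.6,0],0],[[-0.8,-0.3,0],0],[[0,0,0],0]]'

```text
t: 16.35
ee_pos: [448.4, 267.3, 139.5]
orientation: [-3.128, -0.011, 0.079]
ft_force: [1.0, -0.2, -4.5]
width: 53.1
```

```bash
python3 go.py 453 269 58
```

```text
t 16.35 p [448.4 267.3 139.5] az 0.43 toolz [-0.05   0.012 -0.999] w 53.1 F [ 1.  -0.2 -4.5]
d tool cm [ 0.87 -0.06  8.12]
```

Emit:
arm_command --increments '[[[0.3,0,0.8],0],[[0.3,0,1.4],0],[[0.2,0,1.5],0],[[0.1,0,1.5],0],[[0,0,1.0],0],[[0,0,0.6],0],[[0,0,0.3],0],[[0,0,0.1],0]]'

```text
t: 17.15
ee_pos: [459.1, 267.0, 59.4]
orientation: [-3.128, -0.005, 0.076]
ft_force: [0.2, -0.4, -3.0]
width: 53.8
```

```bash
python3 go.py 453 269 57
```

```text
t 17.15 p [459.1 267.   59.4] az 0.21 toolz [-0.048  0.013 -0.999] w 53.8 F [ 0.2 -0.4 -3. ]
d tool cm [-0.6  -0.2   0.27]
```

Emit:
arm_command --increments '[[[-0.3,0,0.05],0],[[-0.1,0,0.1],0],[[0,0,0.1],0],[[0,0,0.1],0]]'

```text
t: 17.55
ee_pos: [455.5, 267.6, 57.3]
orientation: [-3.127, -0.005, 0.072]
ft_force: [0.2, -0.3, -2.9]
width: 53.5
```

```bash
python3 go.py 453 269 57
```

```text
t 17.55 p [455.5 267.6  57.3] az 0.22 toolz [-0.046  0.014 -0.999] w 53.5 F [ 0.2 -0.3 -2.9]
d tool cm [-0.25 -0.14  0.04]
```

Emit:
arm_command --increments '[[[0,0,0.1],0],[[0,0,0.1],0]]'

```text
t: 17.75
ee_pos: [455.6, 268.0, 56.2]
orientation: [-3.126, -0.006, 0.071]
ft_force: [-4.5, -1.9, 13.2]
width: 53.8
```

```bash
python3 go.py 453 269 57
```

```text
t 17.75 p [455.6 268.   56.2] az 0.23 toolz [-0.045  0.015 -0.999] w 53.8 F [-4.5 -1.9 13.2]
d tool cm [-0.27 -0.11 -0.06]
```

Emit:
arm_command --increments '[[[0,0,0],0],[[0,0,0],0],[[0,0,0],0],[[0,0,0],0],[[0,0,0],0],[[0,0,0],0],[[0,0,-0.8],0],[[0,0,-1.5],0],[[0,0,-2.5],0],[[0,0,-2.5],0],[[0,0,-2.5],0],[[0,0,-1.5],0],[[0,0,-0.8],0],[[0,0,0],0],[[0,0,0],0]]' --gripper 1

```text
t: 19.25
ee_pos: [462.0, 266.3, 185.5]
orientation: [-3.125, -0.006, 0.066]
ft_force: [0.2, 0.2, -0.8]
width: 87.9
```

```bash
python3 go.py 602.5 27 180
```

```text
t 19.25 p [462.  266.3 185.5] az 0.23 toolz [-0.042  0.016 -0.999] w 87.9 F [ 0.2  0.2 -0.8]
d tool cm [13.96 23.99 -0.42]
```

Emit:
arm_command --increments '[[[0.5,0.8,0],0],[[1,1.7,0],0],[[1.4,2.4,0],0],[[1.6,2.8,0],0],[[1.6,2.8,0],0],[[1.6,2.8,0],0],[[1.6,2.8,0],0],[[1.5,2.5,0],0],[[1.2,2,0],0],[[0.8,1.5,0],0],[[0.4,0.8,0],0],[[0,0,0],0]]'

```text
t: 20.45
ee_pos: [594.8, 22.5, 162.9]
orientation: [-3.129, -0.008, 0.097]
ft_force: [0.8, 0.2, 0.0]
width: 87.8
```

```bash
python3 go.py 602.5 27 100
```

```text
t 20.45 p [594.8  22.5 162.9] az 0.32 toolz [-0.062  0.011 -0.998] w 87.8 F [0.8 0.2 0. ]
d tool cm [ 1.16 -0.37  6.23]
```

Emit:
arm_command --increments '[[[0,0,0],0],[[0,0,0],0],[[0,0,0],0],[[0,0,0],0],[[0,0,0],0],[[0,0,0],0],[[0,0,0],0],[[0,0,0],0]]'

```text
t: 21.25
ee_pos: [593.0, 26.2, 163.1]
orientation: [-3.128, -0.015, 0.099]
ft_force: [-0.1, 0.2, -0.2]
width: 87.5
```

```bash
python3 go.py 602.5 27 100
```

```text
t 21.25 p [593.   26.2 163.1] az 0.57 toolz [-0.063  0.012 -0.998] w 87.5 F [-0.1  0.2 -0.2]
d tool cm [1.35 0.   6.24]
```

Emit:
arm_command --increments '[[[0.6,0,0],0],[[0.4,0,0.3],0],[[0.2,0,0.8],0],[[0.1,0,1.1],0],[[0,0,1.1],0],[[0,0,1.0],0],[[0,0,0.9],0],[[0,0,0.5],0],[[0,0,0.3],0]]'

```text
t: 22.15
ee_pos: [602.2, 26.9, 95.6]
orientation: [-3.128, -0.015, 0.103]
ft_force: [0.8, 0.5, 0.9]
width: 87.9
```

```bash
python3 go.py 602.5 27 100
```

```text
t 22.15 p [602.2  26.9  95.6] az 0.55 toolz [-0.066  0.012 -0.998] w 87.9 F [0.8 0.5 0.9]
d tool cm [-0.   -0.02 -0.44]
```

Emit:
arm_command --increments '[[[0,0,0],0],[[0,0,0],0],[[0,0,0],0],[[0,0,0],0],[[0,0,0],0],[[0,0,0],0],[[0,0,0],0],[[0,0,0],0]]' --gripper 0.4

```text
t: 22.95
ee_pos: [602.5, 26.9, 96.1]
orientation: [-3.128, -0.015, 0.101]
ft_force: [-0.5, 0.2, -2.6]
width: 58.6
```

```bash
python3 go.py 449 176 160
```

```text
t 22.95 p [602.5  26.9  96.1] az 0.56 toolz [-0.065  0.012 -0.998] w 58.6 F [-0.5  0.2 -2.6]
d tool cm [-15.58 -15.13  -5.21]
```

The tin is gripped at 58.6 mm. Lifting, then carrying it in smaller steps to limit the slow tilt drift.

Emit:
arm_command --increments '[[[0,0,-0.5],0],[[0,0,-1.0],0],[[0,0,-1.2],0],[[0,0,-1.2],0],[[0,0,-1.0],0],[[0,0,-0.5],0],[[-0.5,0,0],0],[[-1,0,0],0],[[-1.2,0,0],0],[[-1.2,0,0],0],[[-1.2,-0.5,0],0],[[-1.2,-1,0],0],[[-1.2,-1.2,0],0],[[-1.2,-1.2,0],0],[[-1.2,-1.2,0],0],[[-1.2,-1.2,0],0],[[-1.2,-1.2,0],0],[[-1.2,-1.2,0],0],[[-0.8,-1.2,0],0]]'

```text
t: 24.85
ee_pos: [447.8, 132.0, 166.1]
orientation: [-3.127, -0.014, 0.104]
ft_force: [-0.3, 0.7, -2.7]
width: 58.9
```

```bash
python3 go.py 449 176 160
```

```text
t 24.85 p [447.8 132.  166.1] az 0.55 toolz [-0.067  0.012 -0.998] w 58.9 F [-0.3  0.7 -2.7]
d tool cm [ 0.21 -4.39  0.65]
```

Emit:
arm_command --increments '[[[0,-1.2,0],0],[[0,-1,0],0],[[0.1,-0.8,0],0],[[0.1,-0.5,0.5],0],[[0.1,0,1.0],0],[[0.1,0,1.2],0],[[0,0,1.2],0],[[0,0,1.0],0],[[0,0,0.8],0],[[0,0,0.5],0],[[0,0,0.2],0]]'

```text
t: 25.95
ee_pos: [446.1, 171.6, 95.7]
orientation: [-3.128, -0.016, 0.107]
ft_force: [0.5, 0.2, -2.9]
width: 58.5
```

```bash
python3 go.py 449 176 88
```

```text
t 25.95 p [446.1 171.6  95.7] az 0.62 toolz [-0.068  0.011 -0.998] w 58.5 F [ 0.5  0.2 -2.9]
d tool cm [ 0.34 -0.43  0.75]
```

Emit:
arm_command --increments '[[[0.1,-0.2,0.3],0],[[0.1,-0.1,0.2],0],[[0,0,0.1],0],[[0,0,0.1],0]]'

```text
t: 26.35
ee_pos: [448.6, 175.2, 88.6]
orientation: [-3.128, -0.016, 0.104]
ft_force: [0.1, 0.1, -2.6]
width: 58.8
```

```bash
python3 go.py 449 176 88
```

```text
t 26.35 p [448.6 175.2  88.6] az 0.61 toolz [-0.067  0.012 -0.998] w 58.8 F [ 0.1  0.1 -2.6]
d tool cm [ 0.05 -0.08  0.05]
```

Emit:
arm_command --increments '[[[0,0,0.1],0],[[0,0,0.1],0]]'

```text
t: 26.55
ee_pos: [448.8, 175.6, 87.9]
orientation: [-3.127, -0.016, 0.103]
ft_force: [-2.8, -0.6, 13.2]
width: 58.7
```

```bash
python3 go.py 449 176 88
```

```text
t 26.55 p [448.8 175.6  87.9] az 0.62 toolz [-0.066  0.012 -0.998] w 58.7 F [-2.8 -0.6 13.2]
d tool cm [ 0.02 -0.04 -0.01]
```

Contact at 13 N. Releasing and rising.

Emit:
arm_command --increments '[[[0,0,0],0],[[0,0,0],0],[[0,0,0],0],[[0,0,0],0],[[0,0,0],0],[[0,0,0],0],[[0,0,-0.5],0],[[0,0,-1.2],0],[[0,0,-1.5],0],[[0,0,-1.5],0],[[0,0,-1.5],0],[[0,0,-1.2],0],[[0,0,-0.6],0],[[0,0,0],0]]' --gripper 1

```text
t: 27.95
ee_pos: [456.2, 175.0, 177.2]
orientation: [-3.126, -0.016, 0.094]
ft_force: [0.4, -0.5, -0.1]
width: 87.8
```

```bash
python3 go.py 677 115 170; python3 - <<'E'
from h import *
for n,b in {"scene":(140,90,330,290),"top":(170,165,250,190)}.items():
    im=np.ascontiguousarray(get_image(n)[:,:,::-1]);cv2.imwrite(f"pics/{n}2.png",im);crop(im,*b,2 if n=="scene" else 3,f"pics/{n}2c.png")
E
```

```text
t 27.95 p [456.2 175.  177.2] az 0.61 toolz [-0.06   0.014 -0.998] w 87.8 F [ 0.4 -0.5 -0.1]
d tool cm [22.02  6.23 -0.69]
```

View pics/scene2c.png

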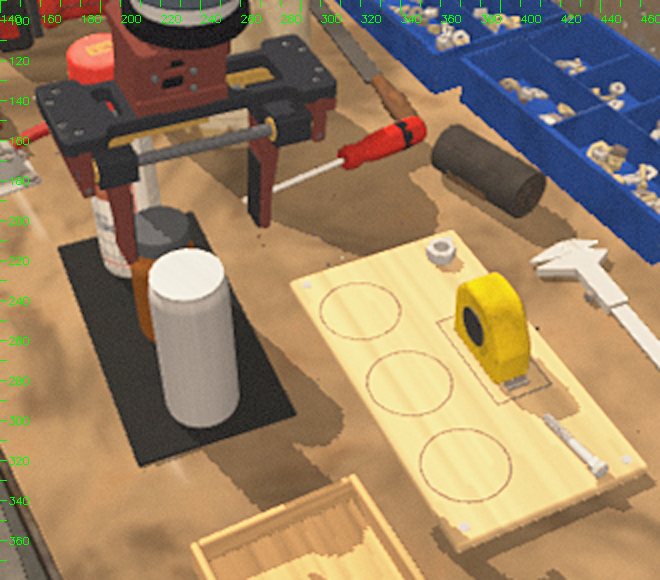

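View pics/top2c.png

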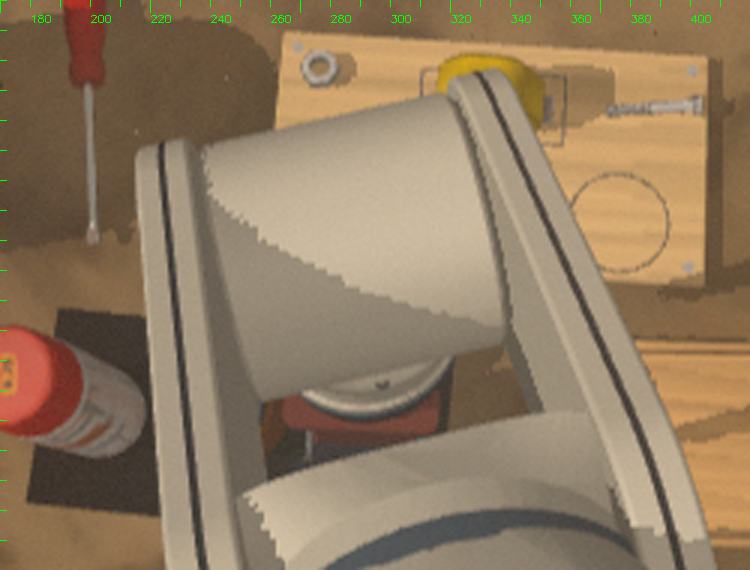

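All three containers stand on the mat and the tape is in view, at about (385,255) in the scene picture. I'll enlarge it with model boxes overlaid.

```bash
cat > tp.py <<'E'
from ov import *
import sys
TP=eval(sys.argv[1])
out=[]
for n,(x0,y0,w,h) in {"scene":(345,215,80,80),"top":(290,170,80,50)}.items():
    s=7 if n=="scene" else 5
    im=cv2.imread(f"pics/{n}2.png")[y0:y0+h,x0:x0+w];im=cv2.resize(im,None,fx=s,fy=s,interpolation=cv2.INTER_CUBIC)
    raw=im.copy()
    c,sn=np.cos(TP[2]),np.sin(TP[2])
    box(im,n,TP[:2],TP[2],35,80,12,69,x0,y0,s,(255,0,0))
    cv2.imwrite(f"pics/tp_{n}_{sys.argv[2]}.png",im)
E
python3 tp.py "(677,115,0.0)" 0;python3 tp.py "(677,115,0.1)" 1;python3 tp.py "(677,115,-0.1)" 2
python3 - <<'E'
import cv2,numpy as np
a=[cv2.imread(f"pics/tp_scene_{i}.png") for i in range(3)]
a=[cv2.resize(x,(400,400)) for x in a]
b=[cv2.imread(f"pics/tp_top_{i}.png")[:200] for i in range(1)]
im=np.full((800,800,3),0,np.uint8);im[:400,:400]=a[0];im[:400,400:]=a[1];im[400:,:400]=a[2];im[400:600,400:]=b[0]
cv2.imwrite("pics/tpm.png",im[:,:])
E
```

```text
(no output)
```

View pics/tp_scene_0.png

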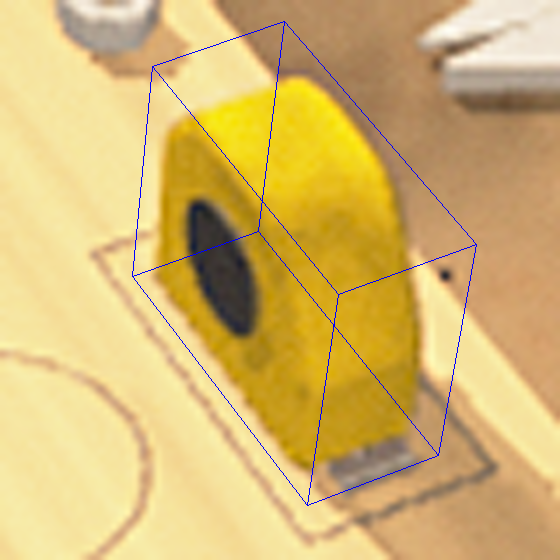

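View pics/tp_scene_2.png

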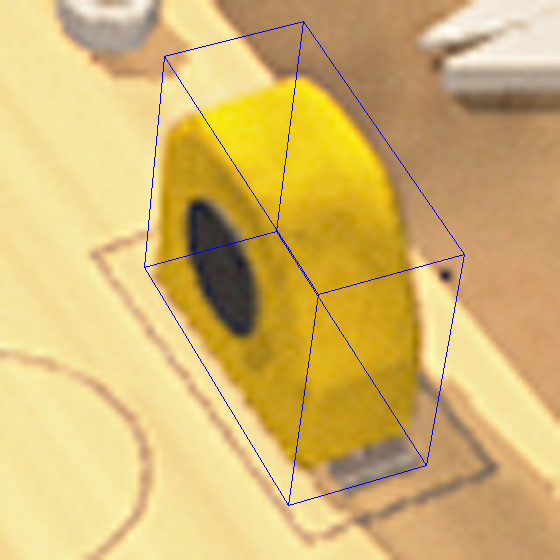

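```bash
python3 - <<'E'
from h import *
np.set_printoptions(suppress=True,precision=1)
uv=lambda l:np.array(l,float)/7+[345-.5,215-.5]
print("front edge",onz("scene",uv([(160,275),(297,467)]),12))
print("front hook/foot ends",onz("scene",uv([(297,467),(415,420)]),14))
print("hook",onz("scene",uv([(333,485),(410,455)]),14))
print("outline front",onz("scene",uv([(95,253),(312,542),(495,467)]),12))
E
python3 tp.py "(681,115.5,-0.03)" 3
```

```text
front edge [[665.8 152.7  12. ]
 [663.5  86.   12. ]]
front hook/foot ends [[662.4  84.6  14. ]
 [694.4  85.1  14. ]]
hook [[666.9  76.3  14. ]
 [687.5  76.5  14. ]]
outline front [[655.3 165.9  12. ]
 [654.8  65.3  12. ]
 [704.2  66.3  12. ]]
```

View pics/tp_scene_3.png

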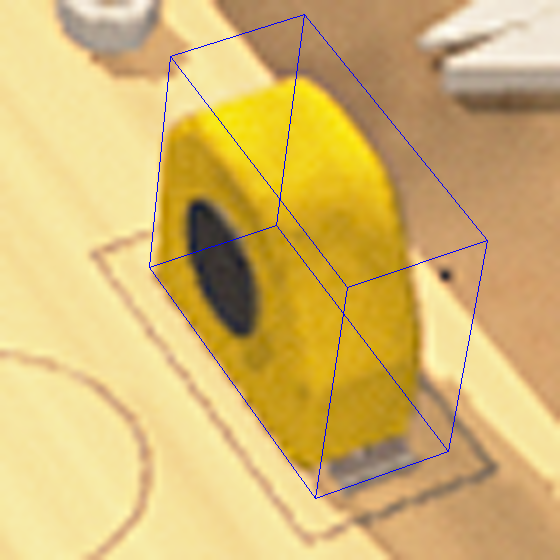

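View pics/tp_top_3.png

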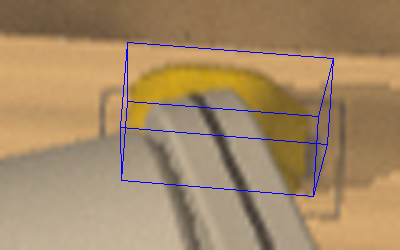

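Emit:
arm_command --increments '[[[0.5,0.1,0],0],[[1,0.3,-0.1],0],[[1.2,0.3,-0.1],1],[[1.2,0.4,-0.1],1],[[1.2,0.4,-0.1],0],[[1.2,0.4,-0.1],0],[[1.2,0.4,-0.1],0],[[1.2,0.4,-0.1],0],[[1.2,0.4,-0.1],0],[[1.2,0.4,-0.1],0],[[1.2,0.4,-0.1],0],[[1.2,0.4,-0.1],0],[[1.2,0.4,-0.1],0],[[1.2,0.4,-0.1],0],[[1.2,0.4,-0.1],0],[[1.2,0.4,-0.1],0],[[1.2,0.4,0],0],[[1,0.3,0],0],[[0.5,0,0],0],[[0,0,0],0]]' --gripper 0.75

```text
t: 30.05
ee_pos: [683.3, 96.2, 173.3]
orientation: [-3.128, 0.045, 0.103]
ft_force: [-0.2, 0.0, 0.3]
width: 66.0
```

```bash
python3 go.py 679 117 35
```

```text
t 30.05 p [683.3  96.2 173.3] az -1.64 toolz [-0.066  0.012 -0.998] w 66.0 F [-0.2  0.   0.3]
d tool cm [ 0.43 -1.92 13.85]
```

Emit:
arm_command --increments '[[[0,-0.8,0],0],[[0.1,-0.7,0.4],0],[[0.1,-0.4,1.0],0],[[0.1,0,1.2],0],[[0,0,1.2],0],[[0,0,1.2],0],[[0,0,1.0],0],[[0,0,0.6],0],[[0,0,0.3],0]]'

```text
t: 30.95
ee_pos: [679.2, 118.8, 96.9]
orientation: [-3.129, 0.043, 0.11]
ft_force: [-0.1, -0.1, -1.1]
width: 66.2
```

```bash
python3 go.py 678 117 35
```

```text
t 30.95 p [679.2 118.8  96.9] az -1.54 toolz [-0.07   0.012 -0.997] w 66.2 F [-0.1 -0.1 -1.1]
d tool cm [0.32 0.24 6.18]
```

Emit:
arm_command --increments '[[[0.1,0.1,0.4],0],[[0.1,0.1,0.8],0],[[0,0,1.1],0],[[0,0,1.2],0],[[0,0,1.0],0],[[0,0,0.7],0],[[0,0,0.5],0],[[0,0,0.2],0]]'

```text
t: 31.75
ee_pos: [677.2, 116.9, 32.6]
orientation: [-3.128, 0.043, 0.109]
ft_force: [-0.5, -0.2, -0.7]
width: 66.0
```

```bash
python3 go.py 678 117 35
```

```text
t 31.75 p [677.2 116.9  32.6] az -1.57 toolz [-0.069  0.012 -0.998] w 66.0 F [-0.5 -0.2 -0.7]
d tool cm [ 0.06 -0.01 -0.24]
```

Emit:
arm_command --increments '[[[0,0,0],0],[[0,0,0],0],[[0,0,0],0],[[0,0,0],0],[[0,0,0],0],[[0,0,0],0],[[0,0,0],0],[[0,0,0],0]]' --gripper 0.2

```text
t: 32.55
ee_pos: [677.8, 117.1, 33.5]
orientation: [-3.128, 0.043, 0.107]
ft_force: [-0.1, -0.6, -1.3]
width: 33.8
```

```bash
python3 go.py 678 117 35
```

```text
t 32.55 p [677.8 117.1  33.5] az -1.56 toolz [-0.068  0.012 -0.998] w 33.8 F [-0.1 -0.6 -1.3]
d tool cm [ 0.01  0.   -0.15]
```

The gripper closed to 33.8 mm on the tape. Lifting and moving it to the tray.

Emit:
arm_command --increments '[[[0,0,-0.5],0],[[0,0,-1.0],0],[[0,0,-1.2],0],[[0,0,-1.2],0],[[0,0,-1.2],0],[[0,0,-1.0],0],[[0,0,-0.5],0],[[-0.5,0.3,0],0],[[-1.0,0.7,0],0],[[-1.2,0.8,0],0],[[-1.2,0.8,0],0],[[-1.2,0.8,0],0],[[-1.2,0.8,0],0],[[-1.2,0.8,0],0],[[-1.2,0.8,0],0],[[-1.2,0.8,0],0],[[-1.2,0.8,0],0],[[-1.2,0.8,0],0],[[-1.2,0.8,0],0],[[-1.2,0.8,0],0]]'

```text
t: 34.55
ee_pos: [512.9, 14.3, 110.7]
orientation: [-3.129, 0.043, 0.128]
ft_force: [-0.9, -0.2, -2.1]
width: 34.1
```

```bash
python3 go.py 455 -32 110
```

```text
t 34.55 p [512.9  14.3 110.7] az -1.57 toolz [-0.082  0.011 -0.997] w 34.1 F [-0.9 -0.2 -2.1]
d tool cm [-5.64  4.79  0.49]
```

Emit:
arm_command --increments '[[[-1.2,0.9,0],0],[[-1.2,0.9,0],0],[[-1,0.8,0],0],[[-0.6,0.6,0],0],[[-0.3,0.3,0],0],[[0,0,0],0]]'

```text
t: 35.15
ee_pos: [460.4, -23.1, 113.1]
orientation: [-3.129, 0.046, 0.136]
ft_force: [0.4, -1.3, -1.4]
width: 33.9
```

```bash
python3 go.py 455 -32 28
```

```text
t 35.15 p [460.4 -23.1 113.1] az -1.67 toolz [-0.087  0.011 -0.996] w 33.9 F [ 0.4 -1.3 -1.4]
d tool cm [0.23 0.98 8.51]
```

Emit:
arm_command --increments '[[[0.1,0.5,0.3],0],[[0.1,0.3,0.8],0],[[0,0.1,1.2],0],[[0,0,1.2],0],[[0,0,1.2],0],[[0,0,1.0],0],[[0,0,0.7],0],[[0,0,0.4],0],[[0,0,0.2],0]]'

```text
t: 36.05
ee_pos: [457.0, -31.4, 35.3]
orientation: [-3.128, 0.045, 0.137]
ft_force: [-0.8, 1.1, -1.9]
width: 33.8
```

```bash
python3 go.py 455 -32 28
```

```text
t 36.05 p [457.  -31.4  35.3] az -1.61 toolz [-0.088  0.011 -0.996] w 33.8 F [-0.8  1.1 -1.9]
d tool cm [-0.13  0.08  0.75]
```

Emit:
arm_command --increments '[[[-0.1,0,0.2],0],[[0,0,0.2],0],[[0,0,0.15],0]]'

```text
t: 36.35
ee_pos: [456.0, -31.2, 30.0]
orientation: [-3.129, 0.044, 0.136]
ft_force: [0.8, 0.1, -2.0]
width: 34.2
```

```bash
python3 go.py 455 -32 28
```

```text
t 36.35 p [456.  -31.2  30. ] az -1.6 toolz [-0.086  0.011 -0.996] w 34.2 F [ 0.8  0.1 -2. ]
d tool cm [-0.08  0.08  0.2 ]
```

Emit:
arm_command --increments '[[[0,0,0.1],0],[[0,0,0.1],0]]'

```text
t: 36.55
ee_pos: [456.3, -31.3, 28.2]
orientation: [-3.129, 0.044, 0.134]
ft_force: [0.6, -0.6, -1.4]
width: 33.6
```

```bash
python3 go.py 455 -32 28
```

```text
t 36.55 p [456.3 -31.3  28.2] az -1.61 toolz [-0.085  0.011 -0.996] w 33.6 F [ 0.6 -0.6 -1.4]
d tool cm [-0.12  0.08  0.03]
```

Emit:
arm_command --increments '[[[0,0,0.1],0],[[0,0,0.1],0]]'

```text
t: 36.75
ee_pos: [456.3, -31.3, 27.4]
orientation: [-3.129, 0.044, 0.133]
ft_force: [-4.7, 0.4, 24.2]
width: 33.3
```

```bash
python3 go.py 455 -32 28
```

```text
t 36.75 p [456.3 -31.3  27.4] az -1.61 toolz [-0.085  0.011 -0.996] w 33.3 F [-4.7  0.4 24.2]
d tool cm [-0.13  0.07 -0.05]
```

Contact on the tray floor at the expected height. Releasing with a moderate opening.

Emit:
arm_command --increments '[[[0,0,0],0],[[0,0,0],0],[[0,0,0],0],[[0,0,0],0],[[0,0,0],0],[[0,0,-0.5],0],[[0,0,-1.0],0],[[0,0,-1.2],0],[[0,0,-1.2],0],[[0,0,-1.2],0],[[0,0,-1.2],0],[[0,0,-1.2],0],[[0,0,-1.2],0],[[0,0,-0.6],0],[[0,0,0],0]]' --gripper 0.65

```text
t: 38.25
ee_pos: [467.1, -32.6, 132.5]
orientation: [-3.13, 0.044, 0.12]
ft_force: [-0.1, 0.5, 0.3]
width: 57.1
```

```bash
python3 go.py 449 175 165;python3 - <<'E'
from h import *
im=np.ascontiguousarray(get_image("scene")[:,:,::-1]);cv2.imwrite("pics/scene3.png",im)
E
```

```text
t 38.25 p [467.1 -32.6 132.5] az -1.61 toolz [-0.077  0.01  -0.997] w 57.1 F [-0.1  0.5  0.3]
d tool cm [ -2.64 -20.73  -2.89]
```

View pics/scene3.png

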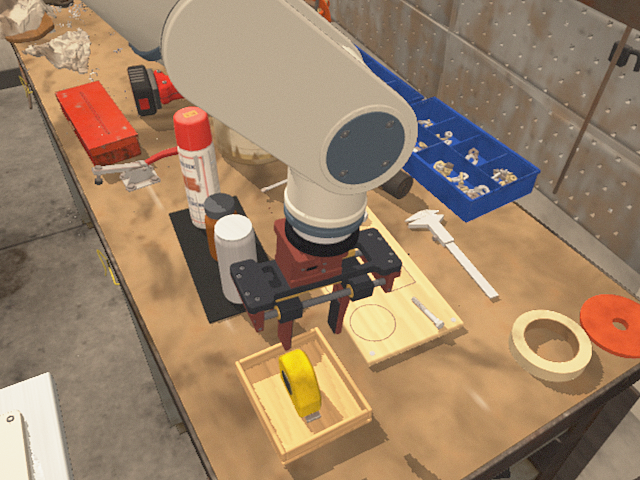

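The tape stands upright in the tray at (301,383). The containers are still on the mat. Next the tin goes back first, then the jar, and the can last.

Emit:
arm_command --increments '[[[0,0,-1.0],0],[[0,0,-1.5],-0.8],[[0,0,-1.5],-0.8],[[0,-0.5,-0.5],0],[[-0.2,-1.0,0],0],[[-0.2,-1.2,0],0],[[-0.2,-1.2,0],0],[[-0.2,-1.2,0],0],[[-0.2,-1.2,0],0],[[-0.2,-1.2,0],0],[[-0.2,-1.2,0],0],[[-0.2,-1.2,0],0],[[-0.2,-1.2,0],0],[[-0.2,-1.2,0],0],[[-0.2,-1.2,0],0],[[-0.2,-1.2,0],0],[[-0.2,-1.2,0],0],[[-0.2,-1.2,0],0]]' --gripper 1

```text
t: 40.1
ee_pos: [436.6, 153.3, 180.5]
orientation: [-3.128, 0.001, 0.135]
ft_force: [0.1, 0.2, 0.5]
width: 87.9
```

```bash
python3 go.py 449 175 165
```

```text
t 40.1 p [436.6 153.3 180.5] az -0.02 toolz [-0.086  0.011 -0.996] w 87.9 F [0.1 0.2 0.5]
d tool cm [ 1.36 -2.15  1.46]
```

Emit:
arm_command --increments '[[[0,0,-4],0],[[0,0,-4],0],[[0,0,-4],0],[[0,0,0],0],[[0,0,0],0]]'

```text
t: 40.6
ee_pos: [445.7, 156.3, 303.5]
orientation: [-3.128, -0.003, 0.14]
ft_force: [-1.0, -0.1, 0.3]
width: 87.6
```

```bash
python3 go.py 449 175 165
```

```text
t 40.6 p [445.7 156.3 303.5] az 0.14 toolz [-0.089  0.01  -0.996] w 87.6 F [-1.  -0.1  0.3]
d tool cm [ 1.57 -1.73 13.78]
```

Emit:
arm_command --increments '[[[0.2,-0.3,0.4],0],[[0.2,-0.3,0.8],0],[[0.2,-0.3,0.8],0],[[0.2,-0.3,0.8],0],[[0.2,-0.3,0.8],0],[[0.2,-0.3,0.8],0],[[0.2,0,0.8],0],[[0.1,0,0.8],0],[[0,0,0.8],0],[[0,0,0.8],0],[[0,0,0.8],0],[[0,0,0.8],0],[[0,0,0.8],0],[[0,0,0.8],0],[[0,0,0.8],0],[[0,0,0.8],0],[[0,0,0.8],0],[[0,0,0.8],0]]'

```text
t: 42.4
ee_pos: [444.7, 176.7, 145.9]
orientation: [-3.13, -0.002, 0.152]
ft_force: [-0.6, 0.3, -0.4]
width: 88.0
```

```bash
python3 go.py 449 175 90
```

```text
t 42.4 p [444.7 176.7 145.9] az 0.1 toolz [-0.097  0.007 -0.995] w 88.0 F [-0.6  0.3 -0.4]
d tool cm [0.97 0.21 5.52]
```

Emit:
arm_command --increments '[[[0,0,-1.2],0],[[0,0,-1.2],0],[[0,0,-1.2],0],[[0,0,-1.2],0],[[0,0,-1.2],0],[[0,0,-1.2],0],[[0,0,-1.2],0],[[0,0,-1.2],0],[[0,0,-1.2],0],[[0,0,-1.2],0],[[0,0,-1.2],0],[[0,0,-1.2],0]]'

```text
t: 43.6
ee_pos: [459.7, 175.5, 302.4]
orientation: [-3.13, -0.002, 0.15]
ft_force: [-0.3, 0.1, -0.4]
width: 87.4
```

```bash
python3 go.py 449 175 90
```

```text
t 43.6 p [459.7 175.5 302.4] az 0.1 toolz [-0.095  0.008 -0.995] w 87.4 F [-0.3  0.1 -0.4]
d tool cm [ 0.96  0.22 21.25]
```

Now a fast descent, to compare its drift.

Emit:
arm_command --increments '[[[0,0,3.5],0],[[0,0,3.5],0],[[0,0,3.5],0],[[0,0,0],0]]'

```text
t: 44.0
ee_pos: [453.7, 177.6, 200.9]
orientation: [-3.128, -0.002, 0.135]
ft_force: [-1.0, -0.1, -0.4]
width: 87.6
```

```bash
python3 go.py 449 175 90
```

```text
t 44.0 p [453.7 177.6 200.9] az 0.11 toolz [-0.086  0.011 -0.996] w 87.6 F [-1.  -0.1 -0.4]
d tool cm [ 0.49  0.38 11.09]
```

A fast descent corrects the tilt and a slow lift is neutral. I'll use a few such cycles above the tin to straighten the tool.

Emit:
arm_command --increments '[[[0,0,-1.4],0],[[0,0,-1.4],0],[[0,0,-1.4],0],[[0,0,-1.4],0],[[0,0,-1.4],0],[[0,0,-1.4],0],[[0,0,-1.4],0],[[0,0,4.5],0],[[0,0,4.5],0],[[0,0,0],0],[[0,0,-1.4],0],[[0,0,-1.4],0],[[0,0,-1.4],0],[[0,0,-1.4],0],[[0,0,-1.4],0],[[0,0,-1.4],0],[[0,0,-1.4],0],[[0,0,4.5],0],[[0,0,4.5],0],[[0,0,0],0]]'

```text
t: 46.0
ee_pos: [475.6, 182.6, 275.9]
orientation: [-3.116, -0.003, 0.067]
ft_force: [-1.2, 0.0, 0.6]
width: 87.5
```

```bash
python3 go.py 449 175 90
```

```text
t 46.0 p [475.6 182.6 275.9] az 0.14 toolz [-0.043  0.025 -0.999] w 87.5 F [-1.2  0.   0.6]
d tool cm [-1.86  1.22 18.67]
```

Emit:
arm_command --increments '[[[-0.3,0.2,4.5],0],[[-0.3,0.2,4.5],0],[[0,0,0],0],[[0,0,0],0]]'

```text
t: 46.4
ee_pos: [474.8, 183.7, 199.1]
orientation: [-3.111, -0.004, 0.044]
ft_force: [0.8, 0.3, 0.1]
width: 87.6
```

```bash
python3 go.py 449 175 88
```

```text
t 46.4 p [474.8 183.7 199.1] az 0.16 toolz [-0.028  0.03  -0.999] w 87.6 F [0.8 0.3 0.1]
d tool cm [-2.26  1.2  11.15]
```

Tilt is now 0.03/0.03. Descending on the tin.

Emit:
arm_command --increments '[[[-0.6,0.4,0],0],[[-0.8,0.4,0.2],0],[[-0.5,0.3,0.6],0],[[-0.2,0.1,1.2],0],[[0,0,1.4],0],[[0,0,1.2],0],[[0,0,0.6],0]]'

```text
t: 47.1
ee_pos: [456.2, 173.8, 154.2]
orientation: [-3.106, -0.003, 0.021]
ft_force: [0.6, -0.1, -0.6]
width: 87.8
```

```bash
python3 go.py 449 175 88
```

```text
t 47.1 p [456.2 173.8 154.2] az 0.14 toolz [-0.014  0.035 -0.999] w 87.8 F [ 0.6 -0.1 -0.6]
d tool cm [-0.63  0.11  6.63]
```

Emit:
arm_command --increments '[[[-0.3,0.1,0.4],0],[[-0.1,0,1.0],0],[[0,0,1.3],0],[[0,0,1.3],0],[[0,0,1.0],0],[[0,0,0.6],0],[[0,0,0.3],0],[[0,0,0],0]]'

```text
t: 47.9
ee_pos: [450.3, 174.9, 89.7]
orientation: [-3.107, -0.004, 0.024]
ft_force: [-1.1, 0.2, 0.4]
width: 87.9
```

```bash
python3 go.py 449 175 88
```

```text
t 47.9 p [450.3 174.9  89.7] az 0.15 toolz [-0.016  0.034 -0.999] w 87.9 F [-1.1  0.2  0.4]
d tool cm [-0.13 -0.01  0.17]
```

Emit:
arm_command --increments '[[[0,0,0],0],[[0,0,0],0],[[0,0,0],0],[[0,0,0],0],[[0,0,0],0],[[0,0,0],0],[[0,0,0],0],[[0,0,0],0]]' --gripper 0.4

```text
t: 48.7
ee_pos: [450.9, 175.0, 90.8]
orientation: [-3.106, -0.004, 0.021]
ft_force: [0.4, 0.7, -1.9]
width: 57.9
```

```bash
python3 go.py 603 27 160
```

```text
t 48.7 p [450.9 175.   90.8] az 0.15 toolz [-0.014  0.035 -0.999] w 57.9 F [ 0.4  0.7 -1.9]
d tool cm [15.08 14.58 -7.64]
```

Emit:
arm_command --increments '[[[0,0,-0.5],0],[[0,0,-1.0],0],[[0,0,-1.3],0],[[0,0,-1.3],0],[[0,0,-1.2],0],[[0,0,-0.6],0],[[0.5,0.5,0],0],[[1,1,0],0],[[1.3,1.3,0],0],[[1.3,1.3,0],0],[[1.3,1.3,0],0],[[1.3,1.3,0],0],[[1.3,1.3,0],0],[[1.3,1.3,0],0],[[1.3,1.3,0],0],[[1.2,1.2,0],0],[[1,1,0],0],[[0.6,0.6,0],0],[[0,0,0],0]]'

```text
t: 50.6
ee_pos: [595.1, 25.1, 142.8]
orientation: [-3.109, -0.003, 0.03]
ft_force: [0.1, 0.3, -3.2]
width: 57.8
```

```bash
python3 go.py 603 27 99
```

```text
t 50.6 p [595.1  25.1 142.8] az 0.12 toolz [-0.02   0.033 -0.999] w 57.8 F [ 0.1  0.3 -3.2]
d tool cm [ 0.87 -0.05  4.37]
```

Emit:
arm_command --increments '[[[0.4,0,0.3],0],[[0.3,0,0.8],0],[[0.1,0,1.0],0],[[0,0,0.8],0],[[0,0,0.5],0],[[0,0,0.2],0]]'

```text
t: 51.2
ee_pos: [600.9, 28.4, 103.0]
orientation: [-3.108, -0.006, 0.035]
ft_force: [-0.0, -0.0, -2.7]
width: 57.7
```

```bash
python3 go.py 603 27 99
```

```text
t 51.2 p [600.9  28.4 103. ] az 0.26 toolz [-0.022  0.033 -0.999] w 57.7 F [-0.  -0.  -2.7]
d tool cm [0.22 0.16 0.39]
```

Emit:
arm_command --increments '[[[0.2,0.1,0.1],0],[[0.1,0,0.1],0],[[0,0,0.1],0]]'

```text
t: 51.5
ee_pos: [603.9, 27.7, 99.4]
orientation: [-3.108, -0.007, 0.035]
ft_force: [-0.4, -0.2, -3.5]
width: 58.1
```

```bash
python3 go.py 603 27 99
```

```text
t 51.5 p [603.9  27.7  99.4] az 0.28 toolz [-0.023  0.033 -0.999] w 58.1 F [-0.4 -0.2 -3.5]
d tool cm [-0.09  0.07  0.04]
```

Emit:
arm_command --increments '[[[-0.05,0,0.1],0],[[0,0,0.1],0]]'

```text
t: 51.7
ee_pos: [603.9, 27.8, 98.9]
orientation: [-3.108, -0.007, 0.033]
ft_force: [-4.5, 0.4, 9.6]
width: 57.9
```

```bash
python3 go.py 603 27 99
```

```text
t 51.7 p [603.9  27.8  98.9] az 0.27 toolz [-0.022  0.033 -0.999] w 57.9 F [-4.5  0.4  9.6]
d tool cm [-0.09  0.07 -0.01]
```

The tin is seated on the rack. I'll release it and go to the jar on the mat.

Emit:
arm_command --increments '[[[0,0,0],0],[[0,0,0],0],[[0,0,0],0],[[0,0,0],0],[[0,0,0],0],[[0,0,0],0],[[0,0,-0.5],0],[[0,0,-1.2],0],[[0,0,-1.4],0],[[0,0,-1.4],0],[[0,0,-1.4],0],[[0,0,-1.4],0],[[0,0,-0.8],0],[[-0.5,-0.7,0],0],[[-1,-1.4,0],0],[[-1.2,-1.8,0],0],[[-1.2,-1.8,0],0],[[-1.2,-1.8,0],0],[[-1.2,-1.8,0],0],[[-1.2,-1.8,0],0]]' --gripper 1

```text
t: 53.7
ee_pos: [524.1, 141.6, 193.0]
orientation: [-3.108, -0.002, 0.032]
ft_force: [0.4, -0.4, 0.4]
width: 88.2
```

```bash
python3 go.py 456 267 180
```

```text
t 53.7 p [524.1 141.6 193. ] az 0.1 toolz [-0.02   0.033 -0.999] w 88.2 F [ 0.4 -0.4  0.4]
d tool cm [ -6.76 -12.49   1.85]
```

Emit:
arm_command --increments '[[[-1.0,-1.7,0],0],[[-1.0,-1.7,0],0],[[-1.0,-1.7,0],0],[[-1.0,-1.5,0],0],[[-0.7,-1.2,0],0],[[-0.4,-0.8,0],0],[[-0.2,-0.3,0],0],[[0,0,0],0]]'

```text
t: 54.5
ee_pos: [456.3, 239.1, 192.7]
orientation: [-3.111, -0.013, 0.05]
ft_force: [-0.6, -0.1, 0.4]
width: 88.3
```

```bash
python3 go.py 456 267 57;python3 - <<'E'
from h import *
im=np.ascontiguousarray(get_image("scene")[:,:,::-1]);cv2.imwrite("pics/scene4.png",im)
E
```

```text
t 54.5 p [456.3 239.1 192.7] az 0.5 toolz [-0.032  0.03  -0.999] w 88.3 F [-0.6 -0.1  0.4]
d tool cm [ 0.43 -2.37 13.64]
```

View pics/scene4.png

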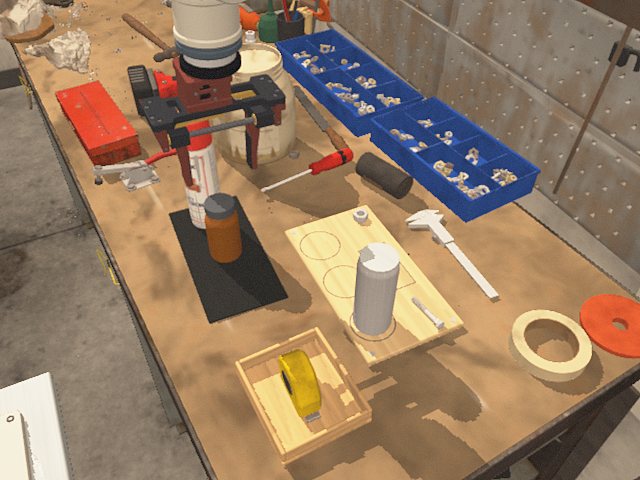

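The tin is back in its ring with its top near (380,257), as at the start. Descending on the jar.

Emit:
arm_command --increments '[[[0.1,-0.8,0],0],[[0.1,-0.9,0.4],0],[[0.1,-0.6,1.0],0],[[0.1,-0.1,1.3],0],[[0,0,1.3],0],[[0,0,1.3],0],[[0,0,1.0],0],[[0,0,0.6],0],[[0,0,0.3],0]]'

```text
t: 55.45
ee_pos: [458.6, 265.4, 113.1]
orientation: [-3.113, -0.008, 0.054]
ft_force: [0.1, -0.2, -0.7]
width: 88.0
```

```bash
python3 go.py 456 267 57
```

```text
t 55.45 p [458.6 265.4 113.1] az 0.32 toolz [-0.034  0.028 -0.999] w 88.0 F [ 0.1 -0.2 -0.7]
d tool cm [-0.06  0.    5.62]
```

Emit:
arm_command --increments '[[[0,0,0.5],0],[[0,0,1.0],0],[[0,0,1.2],0],[[0,0,1.2],0],[[0,0,0.8],0],[[0,0,0.5],0],[[0,0,0.2],0],[[0,0,0],0]]'

```text
t: 56.25
ee_pos: [456.8, 267.0, 54.1]
orientation: [-3.113, -0.008, 0.053]
ft_force: [0.3, -0.3, -0.3]
width: 87.7
```

```bash
python3 go.py 456 267 57
```

```text
t 56.25 p [456.8 267.   54.1] az 0.31 toolz [-0.034  0.028 -0.999] w 87.7 F [ 0.3 -0.3 -0.3]
d tool cm [-0.09 -0.01 -0.28]
```

Emit:
arm_command --increments '[[[0,0,0],0],[[0,0,0],0],[[0,0,0],0],[[0,0,0],0],[[0,0,0],0],[[0,0,0],0],[[0,0,0],0],[[0,0,0],0]]' --gripper 0.4

```text
t: 57.05
ee_pos: [457.2, 267.3, 55.4]
orientation: [-3.112, -0.008, 0.051]
ft_force: [-0.8, 1.4, -0.6]
width: 53.5
```

```bash
python3 go.py 603.5 205 130
```

```text
t 57.05 p [457.2 267.3  55.4] az 0.31 toolz [-0.033  0.029 -0.999] w 53.5 F [-0.8  1.4 -0.6]
d tool cm [14.35  6.07 -8.12]
```

Emit:
arm_command --increments '[[[0,0,-0.5],0],[[0,0,-1.0],0],[[0,0,-1.3],0],[[0,0,-1.3],0],[[0,0,-1.2],0],[[0,0,-0.6],0],[[0.5,0.2,0],0],[[1,0.5,0],0],[[1.3,0.6,0],0],[[1.3,0.6,0],0],[[1.3,0.6,0],0],[[1.3,0.6,0],0],[[1.3,0.6,0],0],[[1.3,0.6,0],0],[[1.3,0.6,0],0],[[1.2,0.5,0],0],[[0.8,0.4,0],0],[[0.5,0.2,0],0],[[0,0,0],0]]'

```text
t: 58.95
ee_pos: [602.9, 198.6, 110.9]
orientation: [-3.113, -0.005, 0.054]
ft_force: [0.7, 0.5, -4.1]
width: 53.3
```

```bash
python3 go.py 603.5 205 64
```

```text
t 58.95 p [602.9 198.6 110.9] az 0.2 toolz [-0.035  0.028 -0.999] w 53.3 F [ 0.7  0.5 -4.1]
d tool cm [ 0.23 -0.5   4.7 ]
```

Emit:
arm_command --increments '[[[0.1,-0.2,0.4],0],[[0.1,-0.2,0.8],0],[[0,-0.1,1.0],0],[[0,0,0.9],0],[[0,0,0.6],0],[[0,0,0.3],0]]'

```text
t: 59.55
ee_pos: [601.1, 206.5, 67.1]
orientation: [-3.113, -0.008, 0.057]
ft_force: [0.8, 0.9, -3.9]
width: 53.7
```

```bash
python3 go.py 603.5 205 64
```

```text
t 59.55 p [601.1 206.5  67.1] az 0.32 toolz [-0.037  0.028 -0.999] w 53.7 F [ 0.8  0.9 -3.9]
d tool cm [0.25 0.16 0.3 ]
```

Emit:
arm_command --increments '[[[0.15,0.1,0.1],0],[[0.05,0,0.1],0],[[0,0,0.1],0],[[0,0,0.1],0]]'

```text
t: 59.95
ee_pos: [602.8, 205.6, 63.4]
orientation: [-3.113, -0.008, 0.059]
ft_force: [-4.2, -1.6, 9.1]
width: 53.0
```

```bash
python3 go.py 603.5 205 64
```

```text
t 59.95 p [602.8 205.6  63.4] az 0.32 toolz [-0.038  0.028 -0.999] w 53.0 F [-4.2 -1.6  9.1]
d tool cm [ 0.06  0.06 -0.07]
```

The jar is seated. I'll release it and rise well above the can's height.

Emit:
arm_command --increments '[[[0,0,0],0],[[0,0,0],0],[[0,0,0],0],[[0,0,0],0],[[0,0,0],0],[[0,0,0],0],[[0,0,-0.5],0],[[0,0,-1.2],0],[[0,0,-1.6],0],[[0,0,-1.8],0],[[0,0,-1.8],0],[[0,0,-1.8],0],[[0,0,-1.8],0],[[0,0,-1.8],0],[[0,0,-1.8],0],[[0,0,-1.8],0],[[0,0,-1.8],0],[[0,0,-1.8],0],[[0,0,-1.2],0],[[0,0,0],0]]' --gripper 1

```text
t: 61.95
ee_pos: [613.6, 199.5, 300.1]
orientation: [-3.108, -0.007, 0.027]
ft_force: [-0.5, -0.9, 0.1]
width: 87.7
```

```bash
python3 go.py 459 364 270;python3 - <<'E'
from h import *
for n in("scene","top"):
    im=np.ascontiguousarray(get_image(n)[:,:,::-1]);cv2.imwrite(f"pics/{n}5.png",im)
E
```

```text
t 61.95 p [613.6 199.5 300.1] az 0.29 toolz [-0.018  0.033 -0.999] w 87.7 F [-0.5 -0.9  0.1]
d tool cm [-15.32 -16.41   3.83]
```

View pics/scene5.png

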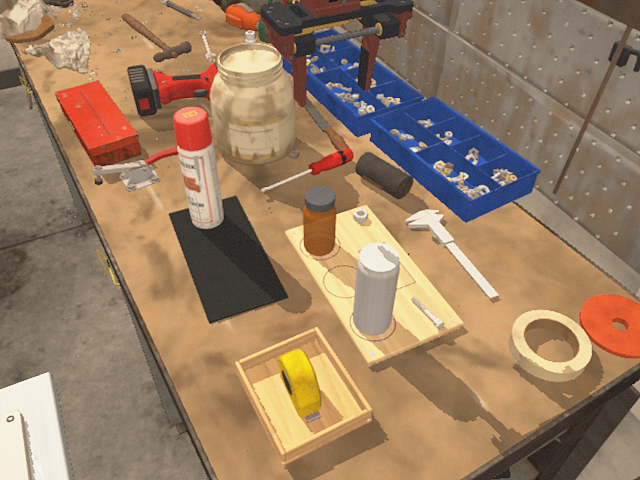

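The jar and tin stand on the rack, the tape in the tray, and the can alone on the mat at (202,170). I'll overlay models on this picture to check the tin and jar against their start positions, and the can.

```bash
python3 - <<'E'
from ov import *
im=cv2.imread("pics/scene5.png");n="scene"
a=cv2.imread("pics/scene0.png")
def mk(src,x0,y0,w,h,s): return cv2.resize(src[y0:y0+h,x0:x0+w],None,fx=s,fy=s,interpolation=cv2.INTER_CUBIC)
x0,y0,w,h,s=165,100,70,135,4
c=mk(im,x0,y0,w,h,s);cyl(c,n,459,364,4,AER,x0,y0,s,(0,255,0))
x1,y1,w1,h1,s1=290,180,120,165,3
d=mk(im,x1,y1,w1,h1,s1)
cyl(d,n,603,27,12,[(0,55),(140,55)],x1,y1,s1,(0,255,0));cyl(d,n,603.5,205,12,[(0,50),(112,50)],x1,y1,s1,(255,255,0))
H=max(c.shape[0],d.shape[0]);o=np.zeros((H,c.shape[1]+d.shape[1],3),np.uint8);o[:c.shape[0],:c.shape[1]]=c;o[:d.shape[0],c.shape[1]:]=d
cv2.imwrite("pics/chk5.png",o)
E
```

```text
(no output)
```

View pics/chk5.png

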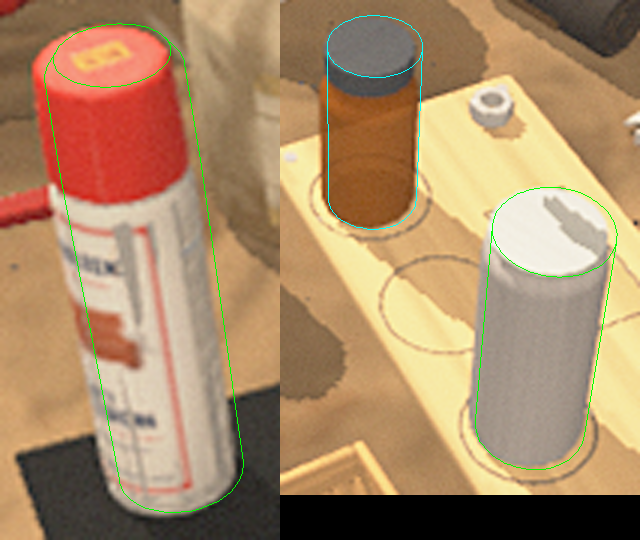

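The tin and jar sit within about 3 mm of their start positions. The can is near (457.5,366). Moving over it.

Emit:
arm_command --increments '[[[-0.5,-0.5,0],0],[[-1,-1.1,0],0],[[-1.3,-1.4,0],0],[[-1.3,-1.4,0],0],[[-1.3,-1.4,0],0],[[-1.3,-1.4,0],0],[[-1.3,-1.4,0],0],[[-1.3,-1.4,0],0],[[-1.3,-1.4,0],0],[[-1.3,-1.4,0],0],[[-1.2,-1.2,0],0],[[-0.9,-1.0,0],0],[[-0.5,-0.6,0],0],[[0,0,0],0]]'

```text
t: 63.45
ee_pos: [443.2, 370.7, 300.9]
orientation: [-3.112, -0.022, 0.052]
ft_force: [0.0, -0.5, -0.3]
width: 87.3
```

```bash
python3 go.py 458 366 177
```

```text
t 63.45 p [443.2 370.7 300.9] az 0.84 toolz [-0.034  0.029 -0.999] w 87.3 F [ 0.  -0.5 -0.3]
d tool cm [ 1.89  0.86 12.32]
```

Emit:
arm_command --increments '[[[0.6,0.3,0],0.8],[[0.6,0.3,0],0],[[0.4,0.1,0.4],0],[[0.2,0.1,1.0],0],[[0.1,0,1.2],0],[[0,0,1.2],0],[[0,0,0.8],0],[[0,0,0.4],0],[[0,0,0],0]]'

```text
t: 64.35
ee_pos: [463.2, 360.9, 243.3]
orientation: [-3.115, 0.007, 0.056]
ft_force: [0.2, -0.2, 0.1]
width: 87.8
```

```bash
python3 go.py 458 366 177
```

```text
t 64.35 p [463.2 360.9 243.3] az -0.24 toolz [-0.036  0.026 -0.999] w 87.8 F [ 0.2 -0.2  0.1]
d tool cm [-0.28 -0.33  6.65]
```

Emit:
arm_command --increments '[[[-0.1,-0.2,0],0],[[-0.1,-0.1,0.5],0],[[0,0,1.0],0],[[0,0,1.2],0],[[0,0,1.2],0],[[0,0,1.0],0],[[0,0,0.7],0],[[0,0,0.3],0],[[0,0,0],0]]'

```text
t: 65.25
ee_pos: [458.4, 366.4, 179.3]
orientation: [-3.115, 0.006, 0.056]
ft_force: [0.6, -0.6, 0.7]
width: 87.9
```

```bash
python3 go.py 458 366 177
```

```text
t 65.25 p [458.4 366.4 179.3] az -0.19 toolz [-0.036  0.027 -0.999] w 87.9 F [ 0.6 -0.6  0.7]
d tool cm [-0.03  0.05  0.23]
```

Emit:
arm_command --increments '[[[0,0,0.1],0],[[0,0,0],0],[[0,0,0],0],[[0,0,0],0],[[0,0,0],0],[[0,0,0],0],[[0,0,0],0],[[0,0,0],0],[[0,0,0],0]]' --gripper 0.4

```text
t: 66.15
ee_pos: [458.9, 366.8, 179.5]
orientation: [-3.113, 0.006, 0.054]
ft_force: [-0.2, -0.8, -0.9]
width: 54.2
```

```bash
python3 go.py 603 118 260
```

```text
t 66.15 p [458.9 366.8 179.5] az -0.19 toolz [-0.034  0.028 -0.999] w 54.2 F [-0.2 -0.8 -0.9]
d tool cm [14.21 24.58 -9.22]
```

Emit:
arm_command --increments '[[[0,0,-0.5],0],[[0,0,-1.0],0],[[0,0,-1.3],0],[[0,0,-1.3],0],[[0,0,-1.2],0],[[0,0,-0.9],0],[[0,0.5,-0.4],0],[[0,1,0],0],[[0,1.3,0],0],[[0,1.5,0],0],[[0,1.5,0],0],[[0,1.5,0],0],[[0,1.5,0],0],[[0,1.5,0],0],[[0,1.5,0],0],[[0,1.5,0],0],[[0,1.5,0],0],[[0,1.5,0],0]]'

```text
t: 67.95
ee_pos: [459.3, 186.7, 245.8]
orientation: [-3.115, 0.006, 0.056]
ft_force: [1.5, 0.2, -3.2]
width: 53.9
```

```bash
python3 go.py 470 117.5 250
```

```text
t 67.95 p [459.3 186.7 245.8] az -0.19 toolz [-0.036  0.026 -0.999] w 53.9 F [ 1.5  0.2 -3.2]
d tool cm [ 1.08  6.9  -0.64]
```

Emit:
arm_command --increments '[[[0,1.4,-0.1],0],[[0,1.3,-0.1],0],[[0,1.1,-0.1],0],[[0,0.8,-0.1],0],[[0,0.4,0],0],[[0,0.1,0],0],[[0,0,0],0]]'

```text
t: 68.65
ee_pos: [459.4, 129.4, 249.1]
orientation: [-3.115, 0.01, 0.055]
ft_force: [-0.6, -0.4, -2.6]
width: 53.9
```

```bash
python3 go.py 603 117.5 250
```

```text
t 68.65 p [459.4 129.4 249.1] az -0.33 toolz [-0.035  0.027 -0.999] w 53.9 F [-0.6 -0.4 -2.6]
d tool cm [14.35  1.09 -0.63]
```

Emit:
arm_command --increments '[[[0.4,0.5,0],0],[[0.8,0.4,0],0],[[1.0,0.2,0],0],[[1.2,0,0],0],[[1.2,0,0],0],[[1.0,0,0],0],[[0.5,0,0],0],[[0,0,0],0]]'

```text
t: 69.45
ee_pos: [527.4, 118.4, 245.8]
orientation: [-3.114, 0.007, 0.054]
ft_force: [0.1, 0.0, -3.7]
width: 54.0
```

```bash
python3 go.py 603 117.5 250
```

```text
t 69.45 p [527.4 118.4 245.8] az -0.24 toolz [-0.034  0.027 -0.999] w 54.0 F [ 0.1  0.  -3.7]
d tool cm [ 7.55  0.04 -0.68]
```

Emit:
arm_command --increments '[[[0.4,0,0],0],[[0.9,0,0],0],[[1.2,0,0],0],[[1.3,0,0],0],[[1.3,0,0],0],[[1.1,0,0],0],[[0.7,0,0],0],[[0.3,0,0],0],[[0,0,0],0]]'

```text
t: 70.35
ee_pos: [605.7, 118.1, 242.5]
orientation: [-3.114, 0.007, 0.054]
ft_force: [0.7, -0.8, -3.2]
width: 54.0
```

```bash
python3 go.py 603 117.5 188
```

```text
t 70.35 p [605.7 118.1 242.5] az -0.23 toolz [-0.035  0.027 -0.999] w 54.0 F [ 0.7 -0.8 -3.2]
d tool cm [-0.08  0.21  5.45]
```

Emit:
arm_command --increments '[[[0,0.1,0.4],0],[[0,0,0.8],0],[[0,0,1.0],0],[[0,0,1.0],0],[[0,0,0.8],0],[[0,0,0.5],0],[[0,0,0.2],0]]'

```text
t: 71.05
ee_pos: [601.6, 118.4, 190.6]
orientation: [-3.115, 0.006, 0.059]
ft_force: [-0.1, 0.1, -1.8]
width: 54.3
```

```bash
python3 go.py 604.5 117 188
```

```text
t 71.05 p [601.6 118.4 190.6] az -0.2 toolz [-0.038  0.026 -0.999] w 54.3 F [-0.1  0.1 -1.8]
d tool cm [0.3  0.14 0.25]
```

Emit:
arm_command --increments '[[[0.2,0.1,0],0],[[0.1,0,0.1],0],[[0,0,0.1],0]]'

```text
t: 71.35
ee_pos: [605.1, 117.4, 188.4]
orientation: [-3.115, 0.006, 0.058]
ft_force: [0.5, 0.4, -2.8]
width: 54.3
```

```bash
python3 go.py 604.5 117 188
```

```text
t 71.35 p [605.1 117.4 188.4] az -0.2 toolz [-0.037  0.026 -0.999] w 54.3 F [ 0.5  0.4 -2.8]
d tool cm [-0.06  0.04  0.05]
```

Emit:
arm_command --increments '[[[0,0,0.1],0],[[0,0,0.1],0]]'

```text
t: 71.55
ee_pos: [605.6, 117.6, 187.5]
orientation: [-3.114, 0.006, 0.056]
ft_force: [-1.4, 0.4, 6.7]
width: 53.7
```

```bash
python3 go.py 604.5 117 188
```

```text
t 71.55 p [605.6 117.6 187.5] az -0.21 toolz [-0.036  0.027 -0.999] w 53.7 F [-1.4  0.4  6.7]
d tool cm [-0.11  0.05 -0.05]
```

Contact. Releasing, lifting, and moving clear to take the final pictures.

Emit:
arm_command --increments '[[[0,0,0],0],[[0,0,0],0],[[0,0,0],0],[[0,0,0],0],[[0,0,0],0],[[0,0,0],0],[[0,0,0],0],[[0,0,-0.5],0],[[0,0,-1.0],0],[[0,0,-1.5],0],[[0,0,-1.8],0],[[0,0,-1.8],0],[[0,0,-1.8],0],[[0,0,-1.8],0],[[0,0,-1.5],0],[[0,0,0],0]]' --gripper 1

```text
t: 73.15
ee_pos: [612.3, 114.4, 320.3]
orientation: [-3.113, 0.006, 0.039]
ft_force: [-0.4, -0.1, 0.1]
width: 87.9
```

Emit:
arm_command --increments '[[[-0.5,-0.8,0],0],[[-1,-1.5,0],0],[[-1,-2,0],0],[[-1,-2.5,0],0],[[-1,-2.5,0],0],[[-1,-2.5,0],0],[[-1,-2.5,0],0],[[-1,-2.5,0],0],[[-1,-2.5,0],0],[[-1,-2,0],0],[[-0.6,-1.2,0],0],[[0,0,0],0],[[0,0,0],0]]'

```text
t: 74.45
ee_pos: [492.5, 355.7, 321.2]
orientation: [-3.118, -0.001, 0.065]
ft_force: [0.8, -0.4, 0.8]
width: 88.4
```

```bash
python3 go.py; python3 - <<'E'
from ov import *
n="scene"
for n in("scene","top"):
    im=np.ascontiguousarray(get_image(n)[:,:,::-1]);cv2.imwrite(f"pics/{n}6.png",im)
a,b=cv2.imread("pics/scene0.png"),cv2.imread("pics/scene6.png")
x0,y0,w,h,s=280,155,130,190,3
f=lambda i:cv2.resize(i[y0:y0+h,x0:x0+w],None,fx=s,fy=s,interpolation=cv2.INTER_CUBIC)
A,B=f(a),f(b)
for i in(A,B):
    cyl(i,"scene",602.5,118,12,AER,x0,y0,s,(255,0,255));cyl(i,"scene",603,27,12,[(0,55),(140,55)],x0,y0,s,(0,255,0));cyl(i,"scene",603.5,205,12,[(0,50),(112,50)],x0,y0,s,(255,255,0))
cv2.imwrite("pics/cmp6.png",np.hstack([A,B]))
E
```

```text
t 74.45 p [492.5 355.7 321.2] az 0.06 toolz [-0.042  0.023 -0.999] w 88.4 F [ 0.8 -0.4  0.8]
```

View pics/cmp6.png

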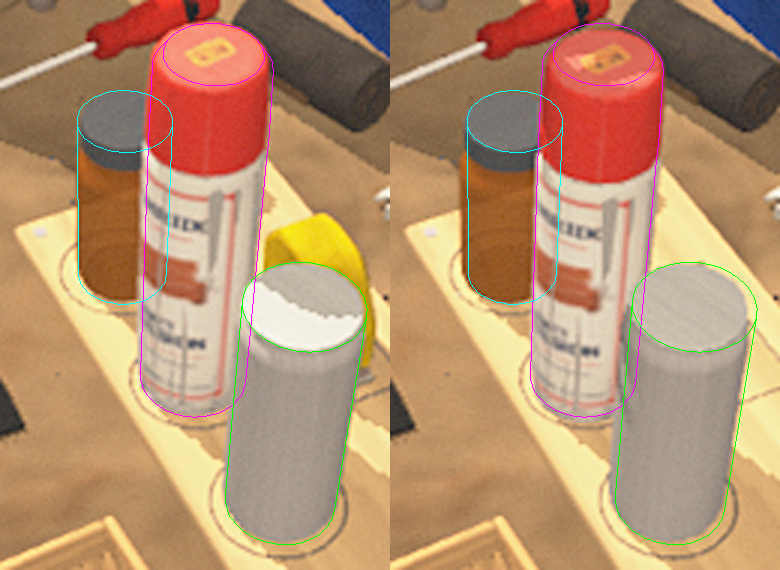

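View pics/scene6.png

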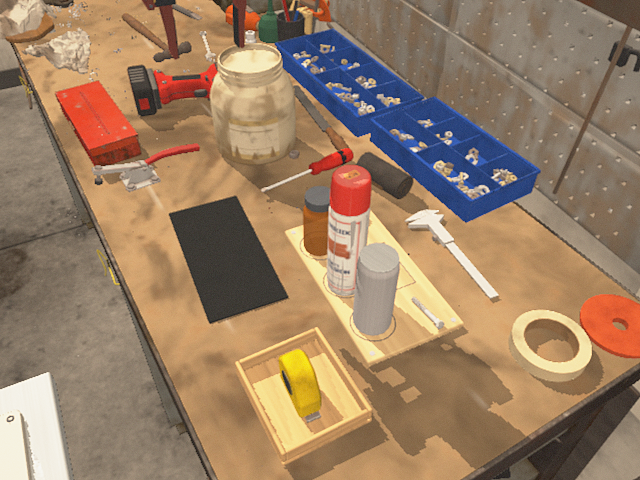

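View pics/top6.png

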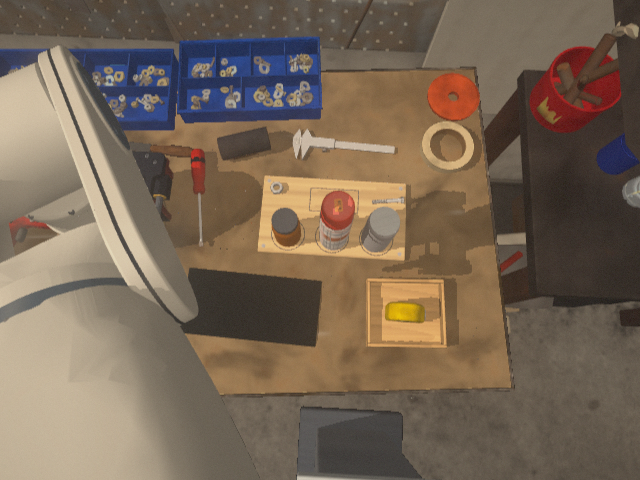

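The can stands about 5 mm from its start (cap 2.5 px lower in the scene view and 2.5 px to the right in the top view). The tin and jar are within about 3 mm, the tape is upright mid-tray at (405,312) in the top view, and the arm is clear. All are well inside the 15 mm limit, so I'm handing in.

```bash
python3 -c "
from workcell import *
print(close_job())"
```

```text
the job is handed in; nothing more can be done
None
```

The job is done and handed in at about 75 s of the 147 s allowed. `close_job` gives no verdict, so the results below are from my own last pictures.

I moved the spray can, jar and tin to the mat, stood the tape measure in the middle of the tray, and put the tin, jar and can back in that order.

**Last checks:**
- **Tape:** it stands upright, mid-tray.
- **Tin and jar:** both are upright on the rack, about 3 mm or less from where they started.
- **Can:** it is upright on the rack but about 5 mm off its start, the largest error. The limit is 15 mm.
- **Arm:** it is clear of everything, gripper open.

**What disagreed or drifted:**
- **Tool tilt:** the tool slowly tilted over the run, to almost 0.1 rad. I brought it back to about 0.03 rad with slow lifts and fast descents above the tin. The tape was gripped and set down at about 0.085 rad, but it stood straight once released.
- **Model sizes:** the tin and jar looked 3–4 mm slimmer in the pictures than the stated diameters, while the gripper closed to nearly those diameters, so I trusted the gripper for width.

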